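# Rebuild the washed coffee grind sifter and clamp it in its chuck

### The arm

A 6-joint arm with a two-finger parallel gripper is mounted at the origin on a cart in front of the work surface, level with it; the furniture and walls round the work are solid. World frame = base frame: x ahead of the robot, y to its left, z up, the work surface at z = 0. Lengths are in m, angles in degrees, forces in N, time in s.
With the tool pointing down it reaches from about 0.35 to 0.875 m from the base axis. Payload 4.2 kg.
Tool frame: the origin (TCP) lies midway between the tips of the shut fingers; the grasp point (between the pads) lies 19 mm behind it; z points along the fingers, y is the line along which they close (so a half turn about z gives the same grasp; the last joint's range is limited). The gripper opens to 87 mm and grips with 3 to 60 N. Pads are 19 mm wide; open, the fingers measure 117 mm over their backs; the gripper's body (75 mm by 190 mm) begins 51 mm behind the grasp point.
Start: joints at [86.551, 22.042, 0.453, 0, -68.411, -14.817], TCP at [0.196, 0.593, 0.223] pointing down, gripper open.
Joint ranges: [-179.83, 179.83], [-69.29, 118.12], [-61.27, 80.66], [-181.25, 117.63], [-171.15, -9.14], [-177.46, 177.46]. Speed limits (degrees/s): [159.86, 159.86, 180, 180, 180, 180].

### API

Orientations are given as [roll, pitch, yaw] about the fixed x, y, z axes, in that order (R = Rz(yaw) Ry(pitch) Rx(roll)).
In Python, from plant import bot gives the robot as it stands.
- The arm moves only by the tool jog_arm, never from a script. Its argument "commands" is a list of rows, each a list of 3 entries, a list of its own where there are three numbers: the finger opening in cm, from 0 to 8.7, then the shift along the tool's x, y, z in cm, then the turn, a rotation vector about the tool's x, y, z in degrees. In form: [[gripper, [x, y, z], [wx, wy, wz]], ...]. A call has 1 to 8 rows; each row shifts and turns the commanded pose from where the row before left it, along the tool's axes as they then stand; what a row does not reach is not made up. A row lasts 1/8 s, in which the tool goes at most 62.5 mm and 10.7 degrees, less where a joint would pass 70% of its speed; a pose out of reach is approached as far as the arm can. A call is refused whole if a number of a shift passes 6.25 or a number of a turn 10.7, either way. A call with a gripper value outside its range is refused whole. The fingers move at their own pace and stop on an object; "force" is the grip in N (left out, the last holds). Time passes only in rows, so rows that do not move let the fingers close. It gives the time, the measured TCP pose, the force, the opening and the grip force at its end, in the units of the state.
- bot.observe(): the state, without advancing time (a new reading comes with each control period).
- bot.camera(name): name is "scene" or "top"; returns the picture (480x640x3 uint8, blue, green, red); there is no depth.
- bot.camera_params(name): a dict with "fx", "fy", "cx", "cy" (pixels), "distortion" ([k1, k2, p1, p2, k3] as OpenCV has them; the pictures are not rectified), "view" (4x4, takes a point from world to camera coordinates). Camera axes: x right, y up, looking along -z (the intrinsics and any distortion apply to the point x, -y, -z); pixel columns grow to the right and rows downward; lengths in m; the calibration is good to about 2 mm. A picture is of the moment at which its call begins. camera_params takes no time and is no camera call.
- bot.sign_off(): hands the job in; it is judged then, once.
The state is a dict: "clock": time; "joint_positions": joint angles; "qvel": joint speeds; "effort": joint torques, N m; "eef_pos": TCP position; "orientation": TCP orientation; "force": force on the tool from outside, world axes, zero at the start; "wrist_torque": the same for the moment, N m; "finger_gap": finger opening in m; "finger_force": force on a finger pad.
Only numpy, scipy, OpenCV 4.12 (cv2) and the standard library are available. Lean on these libraries where they do the work, as an engineer would, in place of code of your own. Each camera call takes 0.05 s, during which the arm holds its last target. There are 200 camera calls.

### The job

Put the washed grind sifter back together: swing the lever of its chuck anticlockwise until the jaws stand well open, then stack squarely between them the grey pan, whichever sieves lie out from finest to coarsest (blue, green, yellow, red) and the black lid on top, ridge up. With the whole pile standing square, turn the sleeve clockwise by its lever until both jaws grip the pile firmly, and let go. Leave the cup, the scoop and the brush where they are.

Things in the scene. Friction and masses are not known exactly. Their poses are not given: they have to be found in the camera images.
- sifter: Coffee grind sifter: heavy fixed round base 152 mm across, two-jaw chuck on top. Origin on its axis at worktop height; x = line along which the jaws move (away from the robot, give or take its yaw), z up. The pile stands centred on the flat rubber bed, 48 mm above the origin, tray length along x. Nothing guides the trays in y; 25 mm and more is free for fingers on both y sides.
- sifter_sleeve (a joint): Knurled chuck sleeve, rad: 0 = jaws fully open (stop), grows clockwise from above, stop at 1.7. Each grip face stands 61.5 mm - 7.5 mm x angle from the axis, so the jaws meet the trays at 1.24 to 1.27; pushed on with 10 to 15 N at the lever post it is firmly clamped, at 1.28 to 1.40. Drag 0.3 N m (2.5 N at the post): it stays where it is left and so keeps the grip.
- lever_post (a point): Top centre of the upright black grip post on the sleeve's lever: 16 mm diameter, 120 mm from the sifter's axis, free from 41 to 103 mm above the worktop (under it a boss 22 mm across). In the sifter's frame it stands at angle -0.87 rad minus the sleeve angle (from x towards y), on the robot's right. Draw it round this circle to turn the sleeve.
- jaw_far: Chuck jaw on the +x side of the sifter: upright block 52 mm wide, 11 mm thick, rubber grip face towards the axis, its top 104 mm above the worktop. Origin at the foot of its grip face, on the bed's level.
- jaw_near: The matching jaw on the -x side, coupled to the other by the sleeve. Origin at the foot of its grip face.
- pan: Grey plastic catch pan, open tray 104 x 64 x 18 mm with 6 mm walls, mass about 0.11 kg. Underside centre is the origin; x along its 104 mm length, z up; its top and bottom are flat and it is the same after a half turn. Lowest of the pile.
- sieve_blue: Blue framed sieve, finest mesh: flat tray 104 x 64 x 12 mm with a steel mesh 2 mm below its rim, about 0.09 kg. Underside centre is the origin; x along its 104 mm length, z up; its top and bottom are flat and it is the same after a half turn. Belongs just above the pan. Two to four of the four sieves are out in any one run.
- sieve_green: Green framed sieve, second finest: flat tray 104 x 64 x 12 mm with a steel mesh 2 mm below its rim, about 0.09 kg. Underside centre is the origin; x along its 104 mm length, z up; its top and bottom are flat and it is the same after a half turn. Belongs above blue. Two to four of the four sieves are out in any one run.
- sieve_yellow: Yellow framed sieve, second coarsest: flat tray 104 x 64 x 12 mm with a steel mesh 2 mm below its rim, about 0.09 kg. Underside centre is the origin; x along its 104 mm length, z up; its top and bottom are flat and it is the same after a half turn. Belongs above green. Two to four of the four sieves are out in any one run.
- sieve_red: Red framed sieve, coarsest mesh: flat tray 104 x 64 x 12 mm with a steel mesh 2 mm below its rim, about 0.09 kg. Underside centre is the origin; x along its 104 mm length, z up; its top and bottom are flat and it is the same after a half turn. Belongs the highest sieve. Two to four of the four sieves are out in any one run.
- lid: Black lid, flat plate 104 x 64 x 12 mm, about 0.09 kg, with a ridge 50 mm long, 14 mm wide and 13 mm high on top along its length (25 mm high in all). Underside centre is the origin; x along its 104 mm length, z up; its bottom is flat and it is the same after a half turn. Goes on top, ridge up.
- mug: Cream cup 59 x 83 x 55 mm behind the sifter; a bystander. Origin at its underside centre.
- scoop: Steel coffee scoop 44 x 148 x 26 mm at the right; a bystander.
- brush: Small wooden brush 21 x 137 x 14 mm behind the work at the left; a bystander.
Not all that is in view belongs to the job. Leave any orange look-alike of the pan alone.

How it is judged:
By the outcome, as a careful person would: the job done as asked, in the order asked, and still so for the second after the job is handed in, with the robot touching nothing.
Of sieve_blue, sieve_green, sieve_yellow, sieve_red only 2 to 4 are there at a start; the rules pass over those that are not, and their reading is None.
At some moment in a run one of lid may be knocked a few centimetres aside while the robot is not near it.
Once in a run the grip may slacken for a moment while it holds something.
It also fails if it takes over 210 s, if anything falls off the work surface, if the arm or the gripper's body presses on something with over 40 N, if the wrist force passes 120 N, or if a joint passes its speed limit or range.

## Working session

There is one attempt and no reset: what is moved stays moved. The work goes in short steps, Python scripts to look and compute and a tool call to move; the robot and the scene stay as the last step left them, time stands still between calls to the robot, and variables do not carry over. Pictures are saved under pics/ and viewed, at most 14 in all, crops included, and the job is handed in when it is done.

Besides the shell and the picture viewer there is one more tool, called after ">>>" as name(argument=value, ...) on one line, values as JSON. jog_arm: Moves the arm, as the interface text tells. Its arguments: {"type":"object","properties":{"commands":{"type":"array"},"force":{"type":"number"}},"required":["commands"]}

```bash
mkdir -p pics
python3 - <<'E'
from plant import bot
import cv2
for n in("scene","top"):
    cv2.imwrite(f"pics/{n}0.png",bot.camera(n)); p=bot.camera_params(n); print(n,p)
print(bot.observe())
E
```

```text
scene {'fx': 612.1715574476991, 'fy': 612.1715574476991, 'cx': 326.9898506905559, 'cy': 247.42769565418328, 'distortion': array([-0.20836182,  0.        ,  0.        ,  0.        ,  0.        ]), 'view': array([[ 0.77932197, -0.62646879, -0.01393321, -0.36946558],
       [ 0.46615525,  0.56474725,  0.68099914, -0.41140383],
       [-0.41875597, -0.53721263,  0.73215165, -1.44555937],
       [ 0.        ,  0.        ,  0.        ,  1.        ]])}
top {'fx': 576.7201639547794, 'fy': 576.7201639547794, 'cx': 325.3604233131983, 'cy': 240.13786659576482, 'distortion': array([-0.10855642,  0.        ,  0.        ,  0.        ,  0.        ]), 'view': array([[ 8.70236034e-03, -9.99962125e-01,  1.30783914e-04,
         1.32424840e-01],
       [ 9.90218232e-01,  8.63577589e-03,  1.39259743e-01,
        -5.77519843e-01],
       [-1.39255598e-01, -1.08238384e-03,  9.90255880e-01,
        -1.47387016e+00],
       [ 0.00000000e+00,  0.00000000e+00,  0.00000000e+00,
         1.00000000e+00]])}
{'clock': 0.1, 'joint_positions': array([ 8.65507466e+01,  2.20885327e+01,  3.87647556e-01, -2.74271033e-02,
       -6.84111705e+01, -1.48169896e+01]), 'qvel': array([ 0.0057488 , -0.07647501,  0.14210055,  0.12123646,  0.01946587,
        0.00443078]), 'effort': array([ 4.30005991e-05, -3.91690171e+01,  1.87935483e+01,  4.23187450e+00,
        1.34849691e-02, -7.53375184e-05]), 'eef_pos': array([0.19569577, 0.59300271, 0.22154085]), 'orientation': array([ 1.79885151e+02, -4.02095601e-03, -1.82763556e+01]), 'force': array([-0.77381305,  0.7773388 ,  0.93082437]), 'wrist_torque': array([ 0.00052292, -0.0243462 ,  0.02070709]), 'finger_force': 0.0, 'finger_gap': 0.08695061784434713}
```

View pics/top0.png

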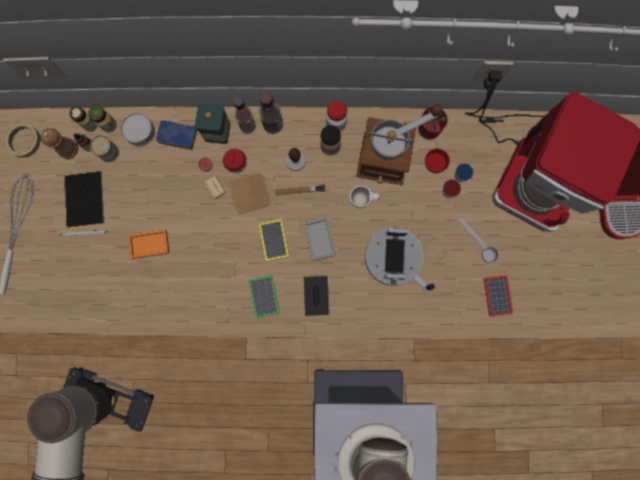

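View pics/scene0.png

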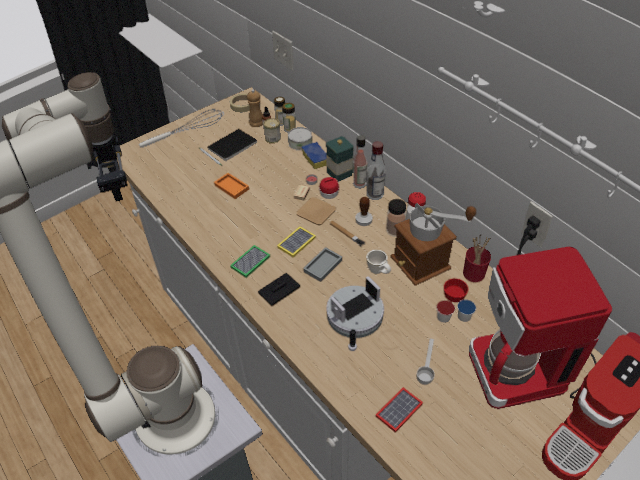

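```bash
cat > h.py <<'E'
import numpy as np,cv2
from plant import bot
def proj(name,P):
    p=bot.camera_params(name);P=np.asarray(P,float).reshape(-1,3)
    V=p['view'];D=np.diag([1,-1,-1.])
    R=D@V[:3,:3];t=D@V[:3,3]
    K=np.array([[p['fx'],0,p['cx']],[0,p['fy'],p['cy']],[0,0,1]])
    return cv2.projectPoints(P,cv2.Rodrigues(R)[0],t,K,p['distortion'])[0][:,0]
def ortho(name,img,z,x0,x1,y0,y1,s=1000):
    # rows: x decreasing downward; cols: y decreasing rightward ; s px per m
    xs=x1-np.arange(int((x1-x0)*s))/s; ys=y1-np.arange(int((y1-y0)*s))/s
    X,Y=np.meshgrid(xs,ys,indexing='ij')
    m=proj(name,np.stack([X,Y,np.full_like(X,z)],-1)).reshape(*X.shape,2).astype(np.float32)
    return cv2.remap(img,m,None,cv2.INTER_CUBIC)
def rects(name,img,z,hsv_lo,hsv_hi,box,s=1000,amin=2000,close=9):
    o=ortho(name,img,z,*box,s=s)
    m=cv2.inRange(cv2.cvtColor(o,cv2.COLOR_BGR2HSV),np.array(hsv_lo),np.array(hsv_hi))
    m=cv2.morphologyEx(m,cv2.MORPH_CLOSE,np.ones((close,close)))
    out=[]
    for c in cv2.findContours(m,cv2.RETR_EXTERNAL,cv2.CHAIN_APPROX_NONE)[0]:
        if cv2.contourArea(c)<amin*(s/1000)**2: continue
        (cx,cy),(w,h),a=cv2.minAreaRect(c)
        q=cv2.boxPoints(((cx,cy),(w,h),a)); e=max((q[1]-q[0],q[2]-q[1]),key=np.linalg.norm)
        yaw=np.degrees(np.arctan2(-e[0],-e[1])); yaw=(yaw+90)%180-90
        out.append([round(v,4) for v in(box[1]-cy/s,box[3]-cx/s)]+[round(v,1) for v in(yaw,max(w,h)/s*1e3,min(w,h)/s*1e3)])
    return out
E
python3 - <<'E'
from h import *
im=cv2.imread('pics/top0.png')
box=(.3,.75,-.4,.4)
for n,lo,hi in [('yel',(22,120,80),(34,255,255)),('grn',(45,90,40),(85,255,255)),('red',(170,120,60),(180,255,255)),('red0',(0,180,60),(6,255,255)),('blk',(0,0,0),(180,255,50)),('blue',(100,100,30),(130,255,255))]:
    print(n,rects('top',im,.012,lo,hi,box))
o=ortho('top',im,.012,*box); cv2.imwrite('pics/ortho.png',o)
s=cv2.imread('pics/scene0.png')
a=cv2.resize(im[90:230,60:220],None,fx=2.4,fy=2.4,interpolation=cv2.INTER_CUBIC)
b=cv2.resize(s[110:200,270:380],(400,336),interpolation=cv2.INTER_CUBIC)
cv2.imwrite('pics/blue.png',np.hstack([a,b]))
E
```

```text
yel [[0.5807, 0.2769, np.float32(11.8), 105.4, 65.3]]
grn [[0.4292, 0.3, np.float32(12.7), 101.3, 62.8]]
red [[0.7046, -0.3638, np.float32(13.7), 99.4, 56.8]]
red0 []
blk [[0.4327, 0.1614, np.float32(2.7), 96.8, 57.1], [0.549, -0.0475, np.float32(-4.8), 106.3, 48.3]]
blue []
```

View pics/ortho.png

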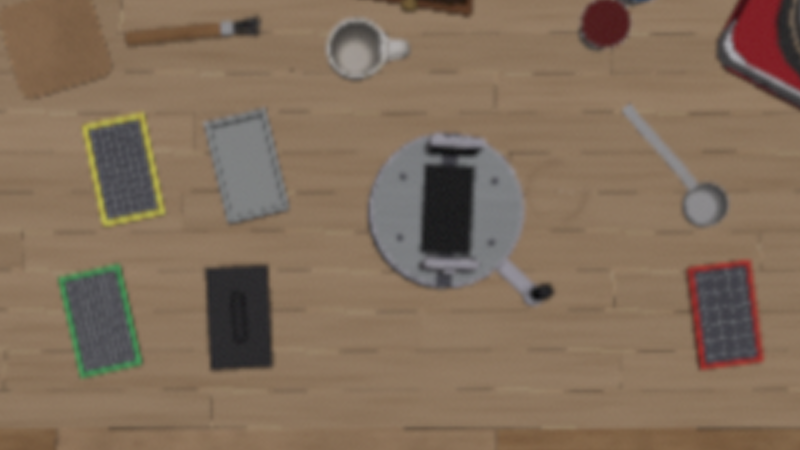

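View pics/blue.png

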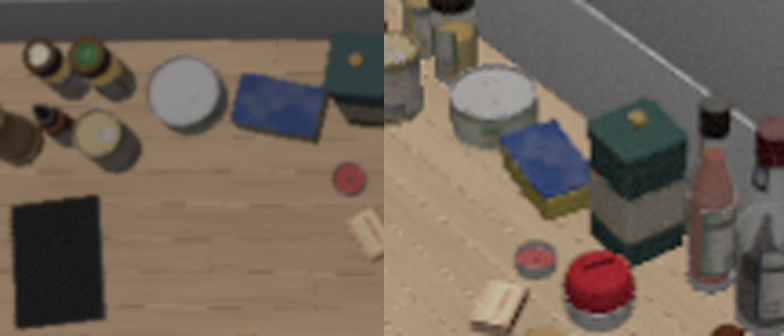

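Run:
```python
from h import *
im=cv2.imread('pics/top0.png')
print('pan',rects('top',im,.018,(0,0,90),(180,60,255),(.5,.65,.1,.23),2000))
print('lid',rects('top',im,.012,(0,0,0),(180,255,62),(.35,.52,.1,.23),2000))
r=ortho('top',im,.012,.33,.5,-.42,-.28,2000);
print('red',rects('top',im,.012,(0,90,40),(180,255,255),(.33,.5,-.42,-.28),2000,close=25)[:3])
h=cv2.cvtColor(r,cv2.COLOR_BGR2HSV);m=(((h[...,0]>165)|(h[...,0]<5))&(h[...,1]>110)).astype(np.uint8)
pts=cv2.findNonZero(cv2.morphologyEx(m,cv2.MORPH_OPEN,np.ones((5,5))))
(c,w,a)=cv2.minAreaRect(pts);print('red',.5-c[1]/2000,-.28-c[0]/2000,w,a)
# sifter: bed at z=.048, jaws top z=.104, post top z=.103
B=(.44,.66,-.18,.06)
print('bed',rects('top',im,.048,(0,0,0),(180,255,45),B,2000,400))
t=[cv2.resize(ortho('top',im,z,*B,s=1600),None,fx=1,fy=1) for z in(.048,.104)]
for q in t:
    for k in range(0,24): cv2.line(q,(k*16,0),(k*16,6 if k%5 else 14),(0,255,255),1)
    for k in range(0,22): cv2.line(q,(0,k*16),(6 if k%5 else 14,k*16),(0,255,255),1)
cv2.imwrite('pics/sift.png',np.hstack(t))
p=bot.camera_params('top')['view'];print('cam',-p[:3,:3].T@p[:3,3])
```

```text
pan [[0.5837, 0.1536, np.float32(13.6), 107.8, 66.6]]
lid [[0.4329, 0.1613, np.float32(3.1), 99.5, 60.0]]
red [[0.4408, -0.3211, np.float32(9.2), 122.8, 81.9]]
red 0.4357735977172852 -0.3247259521484375 (204.48385620117188, 127.95759582519531) 82.60598754882812
bed [[0.5365, -0.0427, np.float32(-2.9), 86.3, 44.1]]
cam [0.3654736  0.13581186 1.53991654]
```

View pics/sift.png

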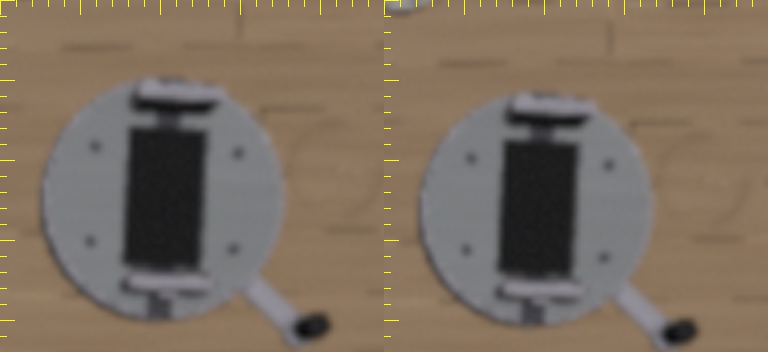

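```bash
cat >> h.py <<'E'
from scipy.spatial.transform import Rotation as Ro
def plan(tgt,yaw,grip,n=0,start=None):
    o=bot.observe()
    p,y=(o['eef_pos'],o['orientation'][2]) if start is None else start
    p=np.array(p);tgt=np.array(tgt);d=tgt-p;dy=(yaw-y+180)%360-180
    if n==0:n=int(max(np.ceil(np.linalg.norm(d)/.055),np.ceil(abs(dy)/10),1))
    rows=[]
    for k in range(n):
        a=np.radians(y+dy*k/n);s=d/n*100
        rows.append([grip,[round(s[0]*np.cos(a)+s[1]*np.sin(a),2),round(s[0]*np.sin(a)-s[1]*np.cos(a),2),round(-s[2],2)],[0,0,round(-dy/n,1)]])
    for i in range(0,n,8): print(str(rows[i:i+8]).replace(' ',''))
    return tgt,yaw
E
python3 - <<'E'
from h import *
s=plan((.4525,-.125,.20),-135.5,4)
E
```

```text
[[4,[np.float64(3.35),np.float64(4.29),np.float64(0.15)],[0,0,np.float64(8.4)]],[4,[np.float64(3.94),np.float64(3.76),np.float64(0.15)],[0,0,np.float64(8.4)]],[4,[np.float64(4.45),np.float64(3.15),np.float64(0.15)],[0,0,np.float64(8.4)]],[4,[np.float64(4.86),np.float64(2.47),np.float64(0.15)],[0,0,np.float64(8.4)]],[4,[np.float64(5.16),np.float64(1.73),np.float64(0.15)],[0,0,np.float64(8.4)]],[4,[np.float64(5.36),np.float64(0.96),np.float64(0.15)],[0,0,np.float64(8.4)]],[4,[np.float64(5.44),np.float64(0.17),np.float64(0.15)],[0,0,np.float64(8.4)]],[4,[np.float64(5.41),np.float64(-0.62),np.float64(0.15)],[0,0,np.float64(8.4)]]]
[[4,[np.float64(5.26),np.float64(-1.4),np.float64(0.15)],[0,0,np.float64(8.4)]],[4,[np.float64(5.0),np.float64(-2.16),np.float64(0.15)],[0,0,np.float64(8.4)]],[4,[np.float64(4.63),np.float64(-2.86),np.float64(0.15)],[0,0,np.float64(8.4)]],[4,[np.float64(4.17),np.float64(-3.51),np.float64(0.15)],[0,0,np.float64(8.4)]],[4,[np.float64(3.61),np.float64(-4.08),np.float64(0.15)],[0,0,np.float64(8.4)]],[4,[np.float64(2.98),np.float64(-4.56),np.float64(0.15)],[0,0,np.float64(8.4)]]]
```

>>> jog_arm(commands=[[4,[3.4,4.3,0.2],[0,0,8.4]],[4,[3.9,3.8,0.2],[0,0,8.4]],[4,[4.5,3.2,0.2],[0,0,8.4]],[4,[4.9,2.5,0.2],[0,0,8.4]],[4,[5.2,1.7,0.2],[0,0,8.4]],[4,[5.4,1.0,0.2],[0,0,8.4]],[4,[5.4,0.2,0.2],[0,0,8.4]],[4,[5.4,-0.6,0.2],[0,0,8.4]]])

```text
clock: 1.1
eef_pos: [0.3419, 0.1793, 0.2064]
orientation: [-180.0, 0.0, -85.7]
force: [0.9, 0.8, 0.2]
finger_gap: 0.0404
finger_force: 0.0
```

>>> jog_arm(commands=[[4,[5.3,-1.4,0.1],[0,0,8.4]],[4,[5.0,-2.2,0.1],[0,0,8.4]],[4,[4.6,-2.9,0.1],[0,0,8.4]],[4,[4.2,-3.5,0.1],[0,0,8.4]],[4,[3.6,-4.1,0.1],[0,0,8.4]],[4,[3.0,-4.6,0.1],[0,0,8.4]],[4,[0,0,0],[0,0,0]],[4,[0,0,0],[0,0,0]]])

```text
clock: 2.1
eef_pos: [0.4511, -0.128, 0.2]
orientation: [179.9, -0.0, -135.9]
force: [0.5, 0.5, 0.2]
finger_gap: 0.0401
finger_force: 0.0
```

```bash
sed -i 's/^    for i in range(0,n,8).*/    import json\n    for i in range(0,n,8): print(json.dumps([[r[0],[float(v) for v in r[1]],[0,0,float(r[2][2])]] for r in rows[i:i+8]]).replace(" ",""))/' h.py
python3 - <<'E'
from h import *
o=bot.observe();print(o['clock'],o['eef_pos'],o['orientation'],o['joint_positions'])
plan((.4525,-.125,.20),-135.5,4)
im=bot.camera('top');B=(.36,.60,-.25,0.05)
im2=bot.camera('scene')
a=cv2.resize(im[200:350,330:490],(480,450),interpolation=cv2.INTER_CUBIC)
q=proj('scene',[(.4525,-.125,.10)])[0].astype(int);print(q)
cr=im2[q[1]-80:q[1]+70,q[0]-50:q[0]+50]
cv2.imwrite('pics/ap.png',np.hstack([a,cv2.resize(cr,(300,450),interpolation=cv2.INTER_CUBIC)]))
E
```

```text
2.1 [ 0.45106813 -0.12802978  0.20004416] [ 1.79935673e+02 -4.33840774e-02 -1.35893443e+02] [ 4.06536247e+00  7.89196814e+00 -2.25299714e+01 -2.47246925e-02
 -5.96526608e+01 -4.99463238e+01]
[[4,[-0.31,0.12,0.0],[0,0,-0.4]]]
[351 330]
```

View pics/ap.png

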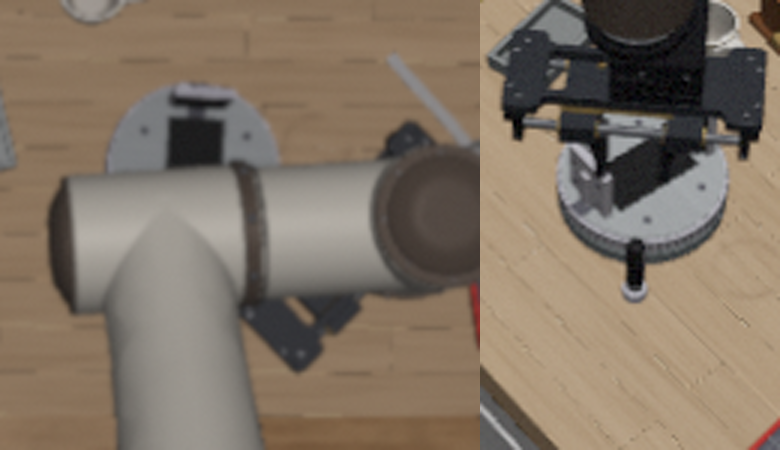

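>>> jog_arm(commands=[[4,[-0.3,0.1,3.5],[0,0,-0.4]],[4,[0,0,3.5],[0,0,0]],[4,[0,0,3.5],[0,0,0]],[4,[0,0,3.3],[0,0,0]],[1.5,[0,0,0],[0,0,0]],[1.5,[0,0,0],[0,0,0]],[1.5,[0,0,0],[0,0,0]],[1.5,[0,0,0],[0,0,0]]], force=6)

```text
clock: 3.2
eef_pos: [0.4549, -0.1253, 0.0641]
orientation: [-179.8, 0.2, -135.4]
force: [2.1, -2.2, 2.8]
finger_gap: 0.0162
finger_force: 1.3
```

>>> jog_arm(commands=[[1.5,[0.2,-1.06,0],[0,0,-5.06]],[1.5,[-0.05,-1.06,0],[0,0,-5.06]],[1.5,[-0.05,-1.06,0],[0,0,-5.06]],[1.5,[-0.05,-1.06,0],[0,0,-5.06]],[1.5,[-0.05,-1.06,0],[0,0,-5.06]],[1.5,[-0.05,-1.06,0],[0,0,-5.06]],[1.5,[-0.05,-1.06,0],[0,0,-5.06]],[1.5,[-0.05,-1.06,0],[0,0,-5.06]]])

```text
clock: 4.2
eef_pos: [0.5268, -0.1609, 0.0636]
orientation: [-180.0, 0.1, -94.8]
force: [-1.4, 7.5, 6.2]
finger_gap: 0.0156
finger_force: 6.0
```

>>> jog_arm(commands=[[1.5,[-0.1,-1.06,0],[0,0,-5.06]],[1.5,[-0.05,-1.06,0],[0,0,-5.06]],[1.5,[-0.05,-1.06,0],[0,0,-5.06]],[1.5,[-0.05,-1.06,0],[0,0,-5.06]],[1.5,[-0.05,-1.06,0],[0,0,-5.06]],[1.5,[-0.05,-1.06,0],[0,0,-5.06]],[1.5,[-0.05,-1.0,0],[0,0,-4.8]],[1.5,[0,0,0],[0,0,0]]])

```text
clock: 5.2
eef_pos: [0.5969, -0.1459, 0.0627]
orientation: [179.9, 0.0, -59.9]
force: [-2.1, -2.6, 0.2]
finger_gap: 0.0171
finger_force: 1.3
```

>>> jog_arm(commands=[[1.5,[-0.05,-1.0,0],[0,0,-4.8]],[1.5,[0,0,0],[0,0,0]],[4.5,[0,0,0],[0,0,0]],[4.5,[0,0,0],[0,0,0]],[4.5,[0,0,0],[0,0,0]],[4.5,[0,0,-3.5],[0,0,0]],[8.6,[0,0,-5],[0,0,0]],[8.6,[0,0,-5],[0,0,0]]])

```text
clock: 6.2
eef_pos: [0.6056, -0.1401, 0.1989]
orientation: [180.0, 0.0, -55.0]
force: [0.3, -0.1, 0.3]
finger_gap: 0.058
finger_force: 0.0
```

Run:
```python
from h import *
o=bot.observe();print(o['clock'],o['eef_pos'],o['orientation'],o['joint_positions'])
plan((.5837,.1536,.10),13.6,8.6)
```

```text
6.2 [ 0.60564889 -0.14007197  0.198896  ] [ 1.79985779e+02  1.12886473e-02 -5.50454604e+01] [ 1.87287128e+00  2.26719563e+01 -2.06234047e+00 -1.86734961e-03
 -6.52837808e+01  3.30824508e+01]
[[8.6,[-3.62,-2.15,1.41],[0,0,-9.8]],[8.6,[-3.2,-2.73,1.41],[0,0,-9.8]],[8.6,[-2.69,-3.24,1.41],[0,0,-9.8]],[8.6,[-2.1,-3.65,1.41],[0,0,-9.8]],[8.6,[-1.45,-3.95,1.41],[0,0,-9.8]],[8.6,[-0.75,-4.14,1.41],[0,0,-9.8]],[8.6,[-0.04,-4.21,1.41],[0,0,-9.8]]]
```

>>> jog_arm(commands=[[8.6,[-3.6,-2.1,0],[0,0,-9.8]],[8.6,[-3.2,-2.7,0],[0,0,-9.8]],[8.6,[-2.7,-3.2,0],[0,0,-9.8]],[8.6,[-2.1,-3.7,0],[0,0,-9.8]],[8.6,[-1.5,-4.0,3],[0,0,-9.8]],[8.6,[-0.8,-4.1,3.5],[0,0,-9.8]],[8.6,[0,-4.2,3.5],[0,0,-9.8]],[8.6,[0,0,0],[0,0,0]]])

```text
clock: 7.2
eef_pos: [0.5806, 0.1552, 0.0944]
orientation: [179.9, 0.3, 13.8]
force: [-0.8, -0.7, 0.1]
finger_gap: 0.0859
finger_force: 0.0
```

Run:
```python
from h import *
o=bot.observe();print(o['clock'],o['eef_pos'],o['orientation'],o['joint_positions'])
plan((.5837,.1536,.004),13.6,8.6)
im=bot.camera('scene');q=proj('scene',[(.5837,.1536,.018)])[0].astype(int)
cv2.imwrite('pics/pan1.png',cv2.resize(im[q[1]-75:q[1]+75,q[0]-100:q[0]+100],None,fx=3,fy=3,interpolation=cv2.INTER_CUBIC))
```

```text
7.2 [0.58060123 0.15516329 0.09439986] [179.9413809    0.34342227  13.75655244] [ 3.03606523e+01  2.66026721e+01 -1.22708821e+01 -5.36360393e-02
 -5.14723112e+01  7.34296120e+01]
[[8.6,[0.13,0.11,4.52],[0,0,0.1]],[8.6,[0.13,0.11,4.52],[0,0,0.1]]]
```

View pics/pan1.png

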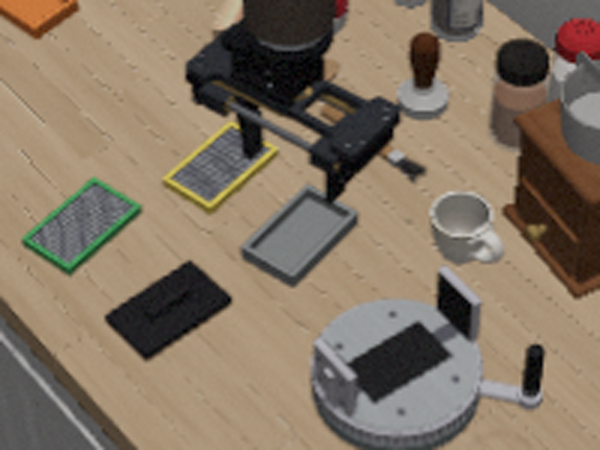

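>>> jog_arm(commands=[[8.6,[0.2,0.1,3],[0,0,0.1]],[8.6,[0.1,0.1,3],[0,0,0]],[8.6,[0,0,2.0],[0,0,0]],[8.6,[0,0,1.0],[0,0,0]],[5.5,[0,0,0],[0,0,0]],[5.5,[0,0,0],[0,0,0]],[5.5,[0,0,0],[0,0,0]],[5.5,[0,0,0],[0,0,0]]], force=30)

```text
clock: 8.25
eef_pos: [0.5868, 0.1525, 0.0087]
orientation: [-180.0, -0.1, 13.5]
force: [0.1, -0.4, 3.7]
finger_gap: 0.0634
finger_force: 30.0
```

>>> jog_arm(commands=[[5.5,[0,0,-2],[0,0,0]],[5.5,[0,0,-4],[0,0,0]],[5.5,[0,0,-5],[0,0,0]],[5.5,[0,0,-5],[0,0,0]],[5.5,[0,0,0],[0,0,0]]])

```text
clock: 8.88
eef_pos: [0.5886, 0.1534, 0.1728]
orientation: [-179.9, -0.6, 13.5]
force: [-0.1, 0.5, -2.2]
finger_gap: 0.0635
finger_force: 30.0
```

Run:
```python
from h import *
o=bot.observe();print(o['clock'],o['eef_pos'],o['orientation'],o['finger_gap'],o['finger_force'])
plan((.539,-.0425,.16),-2.9,5.5)
```

```text
8.875 [0.58861796 0.1534293  0.17275888] [-179.88237904   -0.60039719   13.51555161] 0.06350830860545707 29.999563694000244
[[5.5,[-2.35,4.47,0.32],[0,0,4.1]],[5.5,[-2.02,4.63,0.32],[0,0,4.1]],[5.5,[-1.69,4.76,0.32],[0,0,4.1]],[5.5,[-1.34,4.87,0.32],[0,0,4.1]]]
```

>>> jog_arm(commands=[[5.5,[-2.3,4.4,0.2],[0,0,4.1]],[5.5,[-2.0,4.6,0.2],[0,0,4.1]],[5.5,[-1.7,4.8,0.2],[0,0,4.1]],[5.5,[-1.3,4.9,0.2],[0,0,4.1]],[5.5,[0,0,0],[0,0,0]],[5.5,[0,0,0],[0,0,0]]])

```text
clock: 9.62
eef_pos: [0.5369, -0.0433, 0.1588]
orientation: [-180.0, 0.1, -2.9]
force: [-0.7, 0.2, -1.3]
finger_gap: 0.0635
finger_force: 30.0
```

Run:
```python
from h import *
o=bot.observe();print(o['clock'],o['eef_pos'],o['orientation'],o['finger_gap'],o['finger_force'],o['joint_positions'])
plan((.539,-.0425,.06),-2.9,5.5)
im=bot.camera('scene');q=proj('scene',[(.5365,-.0425,.1)])[0].astype(int)
cv2.imwrite('pics/pan2.png',cv2.resize(im[q[1]-75:q[1]+75,q[0]-100:q[0]+100],None,fx=3,fy=3,interpolation=cv2.INTER_CUBIC))
```

```text
9.625 [ 0.53686971 -0.04325244  0.15883148] [-1.79998667e+02  6.60683029e-02 -2.94832121e+00] 0.06354266384891194 29.99978631734848 [ 1.26415275e+01  1.69689463e+01 -1.69806172e+01 -2.29355619e-02
 -5.61137180e+01  7.44229487e+01]
[[5.5,[0.1,-0.04,4.94],[0,0,-0.0]],[5.5,[0.1,-0.04,4.94],[0,0,-0.0]]]
```

View pics/pan2.png

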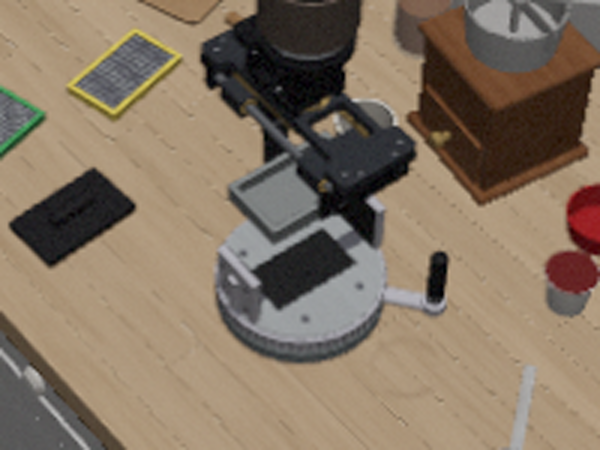

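>>> jog_arm(commands=[[5.5,[0.2,0,3.5],[0,0,0]],[5.5,[0,0,3.5],[0,0,0]],[5.5,[0,0,2],[0,0,0]],[5.5,[0,0,0.8],[0,0,0]],[5.5,[0,0,0],[0,0,0]],[5.5,[0,0,0],[0,0,0]]])

```text
clock: 10.42
eef_pos: [0.5401, -0.0429, 0.0625]
orientation: [-180.0, -0.1, -2.9]
force: [0.1, 0.1, -0.2]
finger_gap: 0.0637
finger_force: 30.0
```

>>> jog_arm(commands=[[5.5,[0,0,0.4],[0,0,0]],[5.5,[0,0,0.1],[0,0,0]],[5.5,[0,0,0],[0,0,0]],[5.5,[0,0,0],[0,0,0]]])

```text
clock: 10.92
eef_pos: [0.5393, -0.0434, 0.0567]
orientation: [-180.0, -0.0, -2.9]
force: [0.3, 0.8, -0.4]
finger_gap: 0.0635
finger_force: 30.0
```

>>> jog_arm(commands=[[5.5,[0,0,0.1],[0,0,0]],[8.3,[0,0,0],[0,0,0]],[8.3,[0,0,0],[0,0,0]],[8.3,[0,0,0],[0,0,0]],[8.3,[0,0,0],[0,0,0]],[8.3,[0,0,-4],[0,0,0]],[8.3,[0,0,-5],[0,0,0]],[8.3,[0,0,-2],[0,0,0]]])

```text
clock: 11.92
eef_pos: [0.5408, -0.0432, 0.1688]
orientation: [-180.0, -0.3, -2.9]
force: [-0.2, 0.0, -0.5]
finger_gap: 0.0831
finger_force: 0.0
```

Run:
```python
from h import *
plan((.4285,.300,.08),12.7,8.6)
```

```text
[[8.6,[-1.85,-4.82,1.27],[0,0,-2.2]],[8.6,[-1.66,-4.88,1.27],[0,0,-2.2]],[8.6,[-1.47,-4.94,1.27],[0,0,-2.2]],[8.6,[-1.28,-5.0,1.27],[0,0,-2.2]],[8.6,[-1.08,-5.04,1.27],[0,0,-2.2]],[8.6,[-0.88,-5.08,1.27],[0,0,-2.2]],[8.6,[-0.69,-5.11,1.27],[0,0,-2.2]]]
```

>>> jog_arm(commands=[[8.6,[-1.8,-4.8,0],[0,0,-2.2]],[8.6,[-1.7,-4.9,0],[0,0,-2.2]],[8.6,[-1.5,-4.9,0],[0,0,-2.2]],[8.6,[-1.3,-5.0,1],[0,0,-2.2]],[8.6,[-1.1,-5.0,2.5],[0,0,-2.2]],[8.6,[-0.9,-5.1,3],[0,0,-2.2]],[8.6,[-0.7,-5.1,2],[0,0,-2.2]],[8.6,[0,0,0],[0,0,0]]])

```text
clock: 12.92
eef_pos: [0.4253, 0.3014, 0.0788]
orientation: [179.9, 0.1, 12.7]
force: [-0.6, -0.5, 1.3]
finger_gap: 0.086
finger_force: 0.0
```

Run:
```python
from h import *
o=bot.observe();print(o['clock'],o['eef_pos'],o['orientation'])
plan((.4292,.300,.003),12.7,8.6)
for n in('top','scene'): cv2.imwrite(f'pics/{n}3.png',bot.camera(n))
im=cv2.imread('pics/top3.png')
print('lid',rects('top',im,.012,(0,0,0),(180,255,62),(.35,.52,.1,.23),2000))
print('pan',rects('top',im,.066,(0,0,90),(180,60,255),(.44,.64,-.12,.04),2000))
cv2.imwrite('pics/o3.png',np.hstack([cv2.resize(ortho('top',im,.066,.44,.64,-.14,.06,1600),(400,400)),cv2.resize(cv2.imread('pics/scene3.png')[200:350,200:350],(400,400),interpolation=cv2.INTER_CUBIC)]))
```

```text
12.925 [0.42534054 0.30137305 0.07881948] [1.79899164e+02 1.25965079e-01 1.27427952e+01]
[[8.6,[0.17,0.11,3.79],[0,0,0.0]],[8.6,[0.17,0.11,3.79],[0,0,0.0]]]
lid [[0.4329, 0.1613, np.float32(3.0), 99.6, 59.9]]
pan [[0.5383, -0.04, np.float32(-3.9), 161.3, 153.2]]
```

View pics/o3.png

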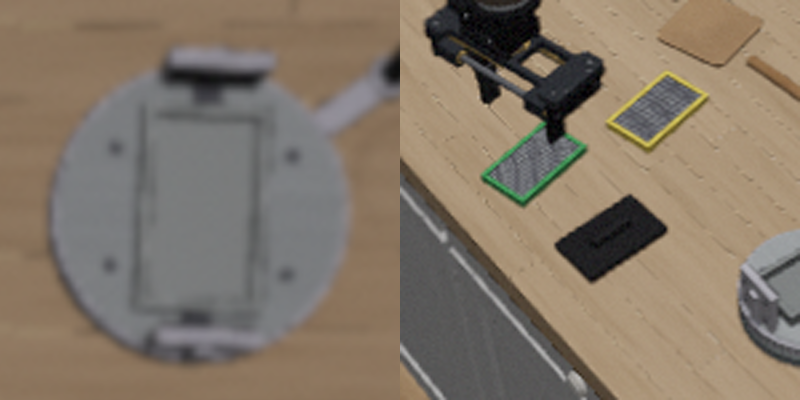

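>>> jog_arm(commands=[[8.6,[0.3,0.2,3],[0,0,0]],[8.6,[0,0,3],[0,0,0]],[8.6,[0,0,1.5],[0,0,0]],[8.6,[0,0,0],[0,0,0]],[8.6,[0,0,0],[0,0,0]]])

```text
clock: 13.65
eef_pos: [0.431, 0.2983, 0.0066]
orientation: [-179.9, -0.1, 12.5]
force: [-0.8, 0.0, -0.8]
finger_gap: 0.0862
finger_force: 0.0
```

>>> jog_arm(commands=[[8.6,[-0.2,-0.1,0.3],[0,0,0]],[5.5,[0,0,0],[0,0,0]],[5.5,[0,0,0],[0,0,0]],[5.5,[0,0,0],[0,0,0]],[5.5,[0,0,0],[0,0,0]]])

```text
clock: 14.28
eef_pos: [0.428, 0.2985, 0.0027]
orientation: [-180.0, -0.0, 12.5]
force: [0.0, 0.4, 1.2]
finger_gap: 0.0637
finger_force: 30.0
```

>>> jog_arm(commands=[[5.5,[0,0,-2],[0,0,0]],[5.5,[0,0,-5],[0,0,0]],[5.5,[0,0,-5],[0,0,0]],[5.5,[0,0,-5],[0,0,0]],[5.5,[0,0,0],[0,0,0]]])

```text
clock: 14.9
eef_pos: [0.4298, 0.3004, 0.1769]
orientation: [-179.7, -0.5, 12.5]
force: [0.5, 0.3, -1.3]
finger_gap: 0.0639
finger_force: 30.0
```

Run:
```python
from h import *
o=bot.observe();print(o['clock'],o['eef_pos'],o['orientation'])
plan((.5355,-.0432,.17),-2.9,5.5)
```

```text
14.9 [0.429778   0.30036881 0.17688791] [-179.67025397   -0.46297235   12.50643576]
[[5.5,[0.41,5.12,0.1],[0,0,2.2]],[5.5,[0.61,5.1,0.1],[0,0,2.2]],[5.5,[0.8,5.07,0.1],[0,0,2.2]],[5.5,[1.0,5.04,0.1],[0,0,2.2]],[5.5,[1.19,5.0,0.1],[0,0,2.2]],[5.5,[1.38,4.95,0.1],[0,0,2.2]],[5.5,[1.57,4.89,0.1],[0,0,2.2]]]
```

>>> jog_arm(commands=[[5.5,[0.4,5.1,0.1],[0,0,2.2]],[5.5,[0.6,5.1,0.1],[0,0,2.2]],[5.5,[0.8,5.1,0.1],[0,0,2.2]],[5.5,[1.0,5.0,0.1],[0,0,2.2]],[5.5,[1.2,5.0,0.1],[0,0,2.2]],[5.5,[1.4,4.9,0.1],[0,0,2.2]],[5.5,[1.6,4.9,0.1],[0,0,2.2]],[5.5,[0,0,0],[0,0,0]]])

```text
clock: 15.9
eef_pos: [0.5333, -0.0476, 0.1635]
orientation: [180.0, 0.2, -3.2]
force: [0.6, 0.4, -0.8]
finger_gap: 0.0638
finger_force: 30.0
```

>>> jog_arm(commands=[[5.5,[0,0,0],[0,0,0]],[5.5,[0,0,0],[0,0,0]]])

```text
clock: 16.15
eef_pos: [0.5334, -0.0437, 0.1651]
orientation: [-180.0, 0.1, -2.8]
force: [-0.3, 0.2, -0.6]
finger_gap: 0.0638
finger_force: 30.0
```

>>> jog_arm(commands=[[5.5,[0.2,0,3.5],[0,0,0]],[5.5,[0,0,3.5],[0,0,0]],[5.5,[0,0,1.6],[0,0,0]],[5.5,[0,0,0.5],[0,0,0]],[5.5,[0,0,0],[0,0,0]],[5.5,[0,0,0],[0,0,0]],[5.5,[0,0,0],[0,0,0]]])

```text
clock: 17.02
eef_pos: [0.5364, -0.0446, 0.0754]
orientation: [-180.0, -0.1, -2.9]
force: [0.4, 0.0, -1.2]
finger_gap: 0.0635
finger_force: 30.0
```

>>> jog_arm(commands=[[5.5,[-0.05,-0.12,0.4],[0,0,0]],[5.5,[0,0,0.2],[0,0,0]],[5.5,[0,0,0],[0,0,0]],[5.5,[0,0,0],[0,0,0]]])

```text
clock: 17.52
eef_pos: [0.5354, -0.0435, 0.0687]
orientation: [180.0, 0.0, -2.9]
force: [-0.7, 1.0, 1.1]
finger_gap: 0.0638
finger_force: 30.0
```

>>> jog_arm(commands=[[8.3,[0,0,0.05],[0,0,0]],[8.3,[0,0,0],[0,0,0]],[8.3,[0,0,0],[0,0,0]],[8.3,[0,0,0],[0,0,0]],[8.3,[0,0,-4],[0,0,0]],[8.3,[0,0,-5],[0,0,0]],[8.3,[0,0,0],[0,0,0]]])

```text
clock: 18.4
eef_pos: [0.5384, -0.0432, 0.1625]
orientation: [-179.9, -0.6, -2.9]
force: [0.7, -0.6, -2.1]
finger_gap: 0.0824
finger_force: 0.0
```

Run:
```python
from h import *
o=bot.observe();print(o['clock'],o['eef_pos'],o['orientation'])
plan((.5807,.2769,.08),11.8,8.6)
```

```text
18.4 [ 0.5384165  -0.04320208  0.16250886] [-179.90762915   -0.56973525   -2.88255735]
[[8.6,[0.37,-4.6,1.18],[0,0,-2.1]],[8.6,[0.54,-4.58,1.18],[0,0,-2.1]],[8.6,[0.71,-4.56,1.18],[0,0,-2.1]],[8.6,[0.87,-4.53,1.18],[0,0,-2.1]],[8.6,[1.04,-4.49,1.18],[0,0,-2.1]],[8.6,[1.2,-4.45,1.18],[0,0,-2.1]],[8.6,[1.37,-4.41,1.18],[0,0,-2.1]]]
```

>>> jog_arm(commands=[[8.6,[0.4,-4.6,0],[0,0,-2.1]],[8.6,[0.5,-4.6,0],[0,0,-2.1]],[8.6,[0.7,-4.6,0],[0,0,-2.1]],[8.6,[0.9,-4.5,1],[0,0,-2.1]],[8.6,[1.0,-4.5,2],[0,0,-2.1]],[8.6,[1.2,-4.5,3],[0,0,-2.1]],[8.6,[1.4,-4.4,3],[0,0,-2.1]],[8.6,[0,0,0],[0,0,0]]])

```text
clock: 19.4
eef_pos: [0.5759, 0.279, 0.0636]
orientation: [179.8, 0.4, 12.0]
force: [-0.2, 0.6, -0.6]
finger_gap: 0.0859
finger_force: 0.0
```

>>> jog_arm(commands=[[8.6,[0,0,2],[0,0,0]],[8.6,[0,0,0],[0,0,0]],[8.6,[0,0,0],[0,0,0]]])

```text
clock: 19.77
eef_pos: [0.5782, 0.2769, 0.0488]
orientation: [-180.0, -0.1, 11.7]
force: [-0.8, -0.4, 0.8]
finger_gap: 0.0859
finger_force: 0.0
```

Run:
```python
from h import *
o=bot.observe();print(o['clock'],o['eef_pos'],o['orientation'])
plan((.5807,.2769,.003),11.8,8.6)
```

```text
19.775 [0.57819187 0.27693351 0.04884274] [-1.79991420e+02 -5.20607336e-02  1.17437206e+01]
[[8.6,[0.24,0.05,4.58],[0,0,-0.1]]]
```

>>> jog_arm(commands=[[8.6,[0.2,0,2.5],[0,0,0]],[8.6,[0,0,1.6],[0,0,0]],[8.6,[0,0,0.5],[0,0,0]],[8.6,[0,0,0],[0,0,0]],[5.5,[0,0,0],[0,0,0]],[5.5,[0,0,0],[0,0,0]],[5.5,[0,0,0],[0,0,0]],[5.5,[0,0,0],[0,0,0]]])

```text
clock: 20.78
eef_pos: [0.5799, 0.2778, 0.0025]
orientation: [180.0, -0.0, 11.8]
force: [-0.5, -0.0, 2.0]
finger_gap: 0.064
finger_force: 30.0
```

>>> jog_arm(commands=[[5.5,[0,0,-2],[0,0,0]],[5.5,[0,0,-5],[0,0,0]],[5.5,[0,0,-5],[0,0,0]],[5.5,[0,0,-5],[0,0,0]],[5.5,[0,0,0],[0,0,0]],[5.5,[0,0,0],[0,0,0]]])

```text
clock: 21.52
eef_pos: [0.5789, 0.2775, 0.1712]
orientation: [-180.0, 0.1, 11.7]
force: [-0.0, 0.0, -2.3]
finger_gap: 0.0634
finger_force: 30.0
```

Run:
```python
from h import *
o=bot.observe();print(o['clock'],o['eef_pos'],o['orientation'],o['finger_gap'])
plan((.536,-.0433,.17),-2.9,5.5,7)
```

```text
21.525 [0.57889063 0.27752687 0.17118203] [-1.79989241e+02  1.01019183e-01  1.17474924e+01] 0.06340254644992488
[[5.5,[-1.53,4.36,0.02],[0,0,2.1]],[5.5,[-1.37,4.42,0.02],[0,0,2.1]],[5.5,[-1.21,4.46,0.02],[0,0,2.1]],[5.5,[-1.05,4.5,0.02],[0,0,2.1]],[5.5,[-0.88,4.54,0.02],[0,0,2.1]],[5.5,[-0.72,4.57,0.02],[0,0,2.1]],[5.5,[-0.55,4.59,0.02],[0,0,2.1]]]
```

>>> jog_arm(commands=[[5.5,[-1.5,4.4,0],[0,0,2.1]],[5.5,[-1.4,4.4,0],[0,0,2.1]],[5.5,[-1.2,4.5,0],[0,0,2.1]],[5.5,[-1.0,4.5,0],[0,0,2.1]],[5.5,[-0.9,4.5,0],[0,0,2.1]],[5.5,[-0.7,4.6,0],[0,0,2.1]],[5.5,[-0.6,4.6,0],[0,0,2.0]],[5.5,[0,0,0],[0,0,0]]])

```text
clock: 22.52
eef_pos: [0.535, -0.0461, 0.1699]
orientation: [179.9, 0.3, -3.1]
force: [0.1, 0.9, -0.7]
finger_gap: 0.0638
finger_force: 30.0
```

>>> jog_arm(commands=[[5.5,[0,0,3.5],[0,0,0]],[5.5,[0,0,2.5],[0,0,0]],[5.5,[0,0,1.5],[0,0,0]],[5.5,[0,0,0],[0,0,0]],[5.5,[0,0,0],[0,0,0]],[5.5,[0,0,0],[0,0,0]]])

```text
clock: 23.28
eef_pos: [0.5378, -0.0433, 0.0981]
orientation: [-180.0, -0.1, -2.8]
force: [0.6, 0.5, -0.9]
finger_gap: 0.0635
finger_force: 30.0
```

Need z 0.081: 1.7 cm more.

>>> jog_arm(commands=[[5.5,[-0.1,0,1],[0,0,0]],[5.5,[0,0,0.3],[0,0,0]],[5.5,[0,0,0.2],[0,0,0]],[5.5,[0,0,0],[0,0,0]],[5.5,[0,0,0],[0,0,0]]])

```text
clock: 23.9
eef_pos: [0.5362, -0.0434, 0.0822]
orientation: [-180.0, -0.0, -2.8]
force: [1.1, -0.6, -1.3]
finger_gap: 0.0634
finger_force: 30.0
```

>>> jog_arm(commands=[[5.5,[0,0,0.18],[0,0,0]],[5.5,[0,0,0],[0,0,0]],[8.3,[0,0,0],[0,0,0]],[8.3,[0,0,0],[0,0,0]],[8.3,[0,0,0],[0,0,0]],[8.3,[0,0,0],[0,0,0]],[8.3,[0,0,-4],[0,0,0]],[8.3,[0,0,-4],[0,0,0]]])

```text
clock: 24.9
eef_pos: [0.5357, -0.0436, 0.1608]
orientation: [180.0, 0.1, -2.8]
force: [1.2, 0.1, 0.2]
finger_gap: 0.0829
finger_force: 0.0
```

Run:
```python
from h import *
o=bot.observe();print(o['clock'],o['eef_pos'],o['orientation'],o['finger_gap'])
plan((.4358,-.3247,.07),7.4,8.6,7)
```

```text
24.9 [ 0.53569827 -0.04356441  0.16077223] [ 1.79969328e+02  8.69971211e-02 -2.82224782e+00] 0.08292198675626179
[[8.6,[-1.23,4.08,1.3],[0,0,-1.5]],[8.6,[-1.33,4.05,1.3],[0,0,-1.5]],[8.6,[-1.43,4.01,1.3],[0,0,-1.5]],[8.6,[-1.54,3.98,1.3],[0,0,-1.5]],[8.6,[-1.64,3.94,1.3],[0,0,-1.5]],[8.6,[-1.74,3.89,1.3],[0,0,-1.5]],[8.6,[-1.84,3.85,1.3],[0,0,-1.5]]]
```

>>> jog_arm(commands=[[8.6,[-1.2,4.1,0],[0,0,-1.5]],[8.6,[-1.3,4.0,0],[0,0,-1.5]],[8.6,[-1.4,4.0,0],[0,0,-1.5]],[8.6,[-1.5,4.0,1],[0,0,-1.5]],[8.6,[-1.6,3.9,2.5],[0,0,-1.5]],[8.6,[-1.7,3.9,3],[0,0,-1.5]],[8.6,[-1.8,3.9,3],[0,0,-1.2]],[8.6,[0,0,1.5],[0,0,0]]])

```text
clock: 25.9
eef_pos: [0.4371, -0.3265, 0.0483]
orientation: [-179.9, 0.1, 7.1]
force: [-0.1, 0.2, 0.1]
finger_gap: 0.0862
finger_force: 0.0
```

>>> jog_arm(commands=[[8.6,[0,0,0],[0,0,0]],[8.6,[0,0,0],[0,0,0]],[8.6,[0,0,0],[0,0,0]]])

```text
clock: 26.28
eef_pos: [0.4403, -0.3243, 0.0515]
orientation: [179.9, -0.1, 7.5]
force: [-0.8, 0.2, 0.7]
finger_gap: 0.086
finger_force: 0.0
```

Run:
```python
from h import *
o=bot.observe();print(o['clock'],o['eef_pos'],o['orientation'])
plan((.4358,-.3247,.003),7.4,8.6)
im=bot.camera('scene');q=proj('scene',[(.4358,-.3247,.012)])[0].astype(int)
im2=bot.camera('top')
cv2.imwrite('pics/red.png',np.hstack([cv2.resize(im[q[1]-65:q[1]+45,q[0]-55:q[0]+55],(400,400),interpolation=cv2.INTER_CUBIC),cv2.resize(ortho('top',im2,.1,.44,.64,-.14,.06,1600),(400,400))]))
print('lid',rects('top',im2,.012,(0,0,0),(180,255,62),(.35,.52,.08,.25),2000))
```

```text
26.275 [ 0.44030318 -0.324271    0.05145849] [ 1.79930854e+02 -1.24779114e-01  7.46791804e+00]
[[8.6,[-0.45,-0.02,4.85],[0,0,0.1]]]
lid [[0.4329, 0.1613, np.float32(3.1), 99.6, 60.0]]
```

View pics/red.png

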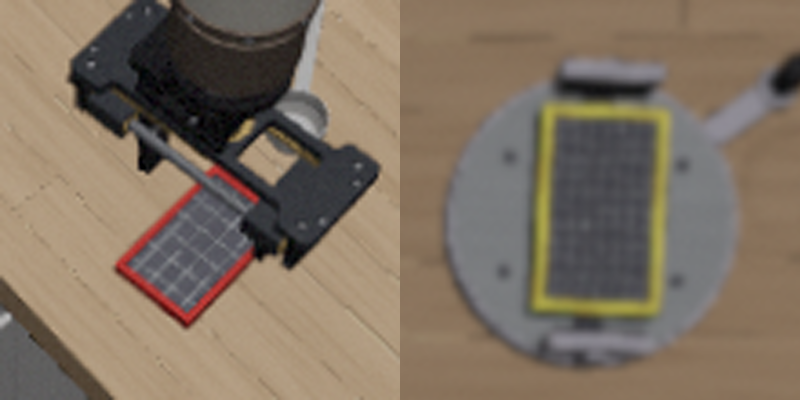

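>>> jog_arm(commands=[[8.6,[-0.4,0,2.5],[0,0,0]],[8.6,[0,0,1.7],[0,0,0]],[8.6,[0,0,0.6],[0,0,0]],[8.6,[0,0,0],[0,0,0]],[5.5,[0,0,0],[0,0,0]],[5.5,[0,0,0],[0,0,0]],[5.5,[0,0,0],[0,0,0]],[5.5,[0,0,0],[0,0,0]]])

```text
clock: 27.38
eef_pos: [0.4356, -0.3256, 0.0028]
orientation: [180.0, -0.1, 7.4]
force: [0.2, -0.5, 2.0]
finger_gap: 0.0636
finger_force: 30.0
```

>>> jog_arm(commands=[[5.5,[0,0,-2],[0,0,0]],[5.5,[0,0,-5],[0,0,0]],[5.5,[0,0,-5],[0,0,0]],[5.5,[0,0,-5],[0,0,0]],[5.5,[0,0,0],[0,0,0]],[5.5,[0,0,0],[0,0,0]]])

```text
clock: 28.12
eef_pos: [0.4343, -0.3246, 0.1714]
orientation: [-179.9, 0.1, 7.3]
force: [0.2, 0.3, -1.1]
finger_gap: 0.0638
finger_force: 30.0
```

Run:
```python
from h import *
o=bot.observe();print(o['clock'],o['eef_pos'],o['orientation'],o['finger_gap'])
plan((.5365,-.0435,.172),-2.9,5.5,7)
```

```text
28.125 [ 0.43427696 -0.32464606  0.17137906] [-1.79906983e+02  6.31138464e-02  7.34168667e+00] 0.0637650934528639
[[5.5,[1.96,-3.8,-0.01],[0,0,1.5]],[5.5,[1.86,-3.85,-0.01],[0,0,1.5]],[5.5,[1.77,-3.89,-0.01],[0,0,1.5]],[5.5,[1.67,-3.94,-0.01],[0,0,1.5]],[5.5,[1.56,-3.98,-0.01],[0,0,1.5]],[5.5,[1.46,-4.02,-0.01],[0,0,1.5]],[5.5,[1.36,-4.05,-0.01],[0,0,1.5]]]
```

>>> jog_arm(commands=[[5.5,[2.0,-3.8,0],[0,0,1.5]],[5.5,[1.9,-3.9,0],[0,0,1.5]],[5.5,[1.8,-3.9,0],[0,0,1.5]],[5.5,[1.7,-3.9,0],[0,0,1.5]],[5.5,[1.5,-4.0,0],[0,0,1.4]],[5.5,[1.4,-4.0,0],[0,0,1.4]],[5.5,[1.4,-4.0,0],[0,0,1.4]],[5.5,[0,0,0],[0,0,0]]])

```text
clock: 29.12
eef_pos: [0.5378, -0.0421, 0.17]
orientation: [180.0, 0.2, -2.6]
force: [-0.3, -0.3, -1.4]
finger_gap: 0.0633
finger_force: 30.0
```

>>> jog_arm(commands=[[5.5,[0,0,3.0],[0,0,0]],[5.5,[0,0,2],[0,0,0]],[5.5,[0,0,1],[0,0,0]],[5.5,[0,0,0],[0,0,0]],[5.5,[0,0,0],[0,0,0]],[5.5,[0,0,0],[0,0,0]]])

```text
clock: 29.88
eef_pos: [0.5386, -0.0442, 0.1131]
orientation: [-180.0, -0.1, -2.8]
force: [-0.5, -0.0, -0.7]
finger_gap: 0.0639
finger_force: 30.0
```

>>> jog_arm(commands=[[5.5,[-0.2,-0.08,1.2],[0,0,0.1]],[5.5,[0,0,0.4],[0,0,0]],[5.5,[0,0,0.2],[0,0,0]],[5.5,[0,0,0],[0,0,0]],[5.5,[0,0,0],[0,0,0]]])

```text
clock: 30.5
eef_pos: [0.5363, -0.0433, 0.0944]
orientation: [-180.0, -0.0, -2.9]
force: [-0.5, -1.0, -1.3]
finger_gap: 0.0636
finger_force: 30.0
```

>>> jog_arm(commands=[[5.5,[0,0,0.17],[0,0,0]],[5.5,[0,0,0],[0,0,0]],[8.3,[0,0,0],[0,0,0]],[8.3,[0,0,0],[0,0,0]],[8.3,[0,0,0],[0,0,0]],[8.3,[0,0,0],[0,0,0]],[8.3,[0,0,-4],[0,0,0]],[8.3,[0,0,-4],[0,0,0]]])

```text
clock: 31.5
eef_pos: [0.5358, -0.0435, 0.1731]
orientation: [180.0, 0.1, -2.9]
force: [-0.0, -0.0, 0.7]
finger_gap: 0.0829
finger_force: 0.0
```

Run:
```python
from h import *
im2=bot.camera('top')
r=rects('top',im2,.012,(0,0,0),(180,255,62),(.33,.56,.06,.25),2000)
print('lid',r)
o=bot.observe();print(o['clock'],o['eef_pos'],o['orientation'],o['finger_gap'])
plan((.4329,.1613,.07),3.1,8.6,5)
```

```text
lid [[0.4188, 0.1946, np.float32(2.9), 99.9, 60.5]]
31.55 [ 0.5394922  -0.0434152   0.17957122] [-179.987096     -0.61168805   -2.83317664] 0.08301311333536875
[[8.6,[-2.33,-3.98,2.19],[0,0,-1.2]],[8.6,[-2.25,-4.03,2.19],[0,0,-1.2]],[8.6,[-2.16,-4.08,2.19],[0,0,-1.2]],[8.6,[-2.08,-4.12,2.19],[0,0,-1.2]],[8.6,[-1.99,-4.16,2.19],[0,0,-1.2]]]
```

Run:
```python
from h import *
plan((.4188,.1946,.09),2.9,8.6,6)
```

```text
[[8.6,[-2.21,-3.86,1.49],[0,0,-1.0]],[8.6,[-2.14,-3.9,1.49],[0,0,-1.0]],[8.6,[-2.08,-3.93,1.49],[0,0,-1.0]],[8.6,[-2.01,-3.97,1.49],[0,0,-1.0]],[8.6,[-1.94,-4.0,1.49],[0,0,-1.0]],[8.6,[-1.88,-4.03,1.49],[0,0,-1.0]]]
```

>>> jog_arm(commands=[[8.6,[-2.2,-3.9,0],[0,0,-1]],[8.6,[-2.1,-3.9,0],[0,0,-1]],[8.6,[-2.1,-3.9,1],[0,0,-1]],[8.6,[-2.0,-4.0,2],[0,0,-1]],[8.6,[-1.9,-4.0,3],[0,0,-1]],[8.6,[-1.9,-4.0,3],[0,0,-1]],[8.6,[0,0,0],[0,0,0]],[8.6,[0,0,0],[0,0,0]]])

```text
clock: 32.55
eef_pos: [0.4161, 0.1949, 0.0828]
orientation: [-180.0, -0.0, 3.1]
force: [1.0, -0.5, 0.6]
finger_gap: 0.0859
finger_force: 0.0
```

Run:
```python
from h import *
o=bot.observe();print(o['clock'],o['eef_pos'],o['orientation'],o['finger_gap'])
plan((.4188,.1946,.003),2.9,8.6)
im=bot.camera('scene')
a=np.radians(2.9);c,s=np.cos(a),np.sin(a)
P=[(.4188+c*u-s*v,.1946+s*u+c*v,.012) for u,v in((.052,.032),(.052,-.032),(-.052,-.032),(-.052,.032))]
q=proj('scene',P); L=8
m=q.mean(0).astype(int);x0,y0=m[0]-75,m[1]-65
big=cv2.resize(im[y0:y0+110,x0:x0+150],None,fx=5,fy=5,interpolation=cv2.INTER_CUBIC)
cv2.polylines(big,[((q-[x0,y0]+.5)*5).astype(np.int32)],True,(0,255,255),1)
cv2.imwrite('pics/lid.png',big)
```

```text
32.55 [0.41613481 0.19485351 0.08275602] [-1.79995883e+02 -2.62577463e-02  3.11161666e+00] 0.08594800839384027
[[8.6,[0.13,0.02,3.99],[0,0,0.1]],[8.6,[0.13,0.02,3.99],[0,0,0.1]]]
```

View pics/lid.png

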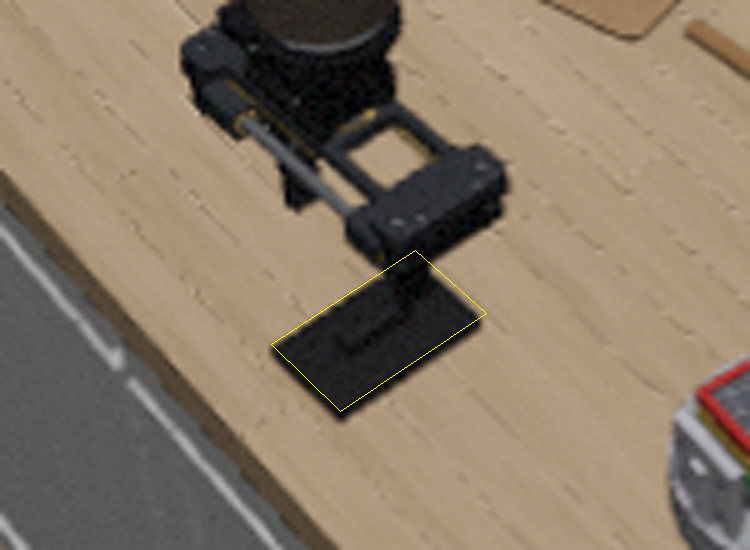

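>>> jog_arm(commands=[[8.6,[0.2,0,3],[0,0,0]],[8.6,[0,0,3],[0,0,0]],[8.6,[0,0,1.5],[0,0,0]],[8.6,[0,0,0.4],[0,0,0]],[8.6,[0,0,0],[0,0,0]],[8.6,[0,0,0],[0,0,0]]])

```text
clock: 33.35
eef_pos: [0.4185, 0.1951, 0.0045]
orientation: [-179.9, -0.1, 3.1]
force: [-0.1, 0.0, -0.1]
finger_gap: 0.0859
finger_force: 0.0
```

>>> jog_arm(commands=[[8.6,[0,0,0.1],[0,0,0]],[5.5,[0,0,0],[0,0,0]],[5.5,[0,0,0],[0,0,0]],[5.5,[0,0,0],[0,0,0]],[5.5,[0,0,0],[0,0,0]]])

```text
clock: 33.98
eef_pos: [0.4177, 0.1947, 0.0026]
orientation: [180.0, 0.0, 3.1]
force: [0.3, -0.4, 1.4]
finger_gap: 0.0634
finger_force: 30.0
```

>>> jog_arm(commands=[[5.5,[0,0,-2],[0,0,0]],[5.5,[0,0,-5],[0,0,0]],[5.5,[0,0,-5],[0,0,0]],[5.5,[0,0,-5],[0,0,0]],[5.5,[0,0,0],[0,0,0]],[5.5,[0,0,0],[0,0,0]]])

```text
clock: 34.72
eef_pos: [0.417, 0.1943, 0.1718]
orientation: [180.0, 0.1, 3.0]
force: [-0.7, -0.4, -1.3]
finger_gap: 0.0639
finger_force: 30.0
```

Run:
```python
from h import *
o=bot.observe();print(o['clock'],o['eef_pos'],o['orientation'],o['finger_gap'])
plan((.5365,-.0433,.175),-2.9,5.5,6)
```

```text
34.725 [0.41702772 0.1943001  0.17180945] [1.79982916e+02 8.62106276e-02 3.04362608e+00] 0.06390078558163337
[[5.5,[1.78,4.06,-0.05],[0,0,1.0]],[5.5,[1.85,4.03,-0.05],[0,0,1.0]],[5.5,[1.92,4.0,-0.05],[0,0,1.0]],[5.5,[1.99,3.96,-0.05],[0,0,1.0]],[5.5,[2.05,3.93,-0.05],[0,0,1.0]],[5.5,[2.12,3.89,-0.05],[0,0,1.0]]]
```

Run:
```python
from h import *
im=bot.camera('top')
r=ortho('top',im,.102,.44,.64,-.14,.06,2000)
h=cv2.cvtColor(r,cv2.COLOR_BGR2HSV);m=(((h[...,0]>165)|(h[...,0]<5))&(h[...,1]>110)).astype(np.uint8)
c,w,a=cv2.minAreaRect(cv2.findNonZero(cv2.morphologyEx(m,cv2.MORPH_OPEN,np.ones((5,5)))))
print(.64-c[1]/2000,.06-c[0]/2000,w,a)
```

```text
0.5368465270996094 -0.04040737152099609 (130.4575958251953, 217.63095092773438) 3.4682295322418213
```

>>> jog_arm(commands=[[5.5,[1.8,4.1,0],[0,0,1]],[5.5,[1.9,4.0,0],[0,0,1]],[5.5,[1.9,4.0,0],[0,0,1]],[5.5,[2.0,4.0,0],[0,0,1]],[5.5,[2.1,3.9,0],[0,0,1]],[5.5,[2.1,3.9,0],[0,0,1]],[5.5,[0,0,0],[0,0,0]],[5.5,[0,0,0],[0,0,0]]])

```text
clock: 35.78
eef_pos: [0.5373, -0.0433, 0.1707]
orientation: [180.0, 0.2, -3.0]
force: [-0.1, 0.1, -0.7]
finger_gap: 0.0637
finger_force: 30.0
```

>>> jog_arm(commands=[[5.5,[0,0,2.5],[0,0,0]],[5.5,[0,0,1.5],[0,0,0]],[5.5,[0,0,1],[0,0,0]],[5.5,[0,0,0],[0,0,0]],[5.5,[0,0,0],[0,0,0]],[5.5,[0,0,0],[0,0,0]]])

```text
clock: 36.52
eef_pos: [0.5388, -0.043, 0.1233]
orientation: [-180.0, -0.1, -2.9]
force: [-0.3, -0.3, -1.3]
finger_gap: 0.0634
finger_force: 30.0
```

>>> jog_arm(commands=[[5.5,[-0.2,0,1.2],[0,0,0]],[5.5,[0,0,0.3],[0,0,0]],[5.5,[0,0,0.2],[0,0,0]],[5.5,[0,0,0],[0,0,0]],[5.5,[0,0,0],[0,0,0]]])

```text
clock: 37.15
eef_pos: [0.5365, -0.043, 0.1057]
orientation: [-180.0, -0.0, -2.9]
force: [-0.7, 0.3, -0.2]
finger_gap: 0.0638
finger_force: 30.0
```

>>> jog_arm(commands=[[5.5,[0,0.03,0.1],[0,0,0]],[5.5,[0,0,0],[0,0,0]],[8.3,[0,0,0],[0,0,0]],[8.3,[0,0,0],[0,0,0]],[8.3,[0,0,0],[0,0,0]],[8.3,[0,0,0],[0,0,0]],[8.3,[0,0,-4],[0,0,0]],[8.3,[0,0,-4],[0,0,0]]])

```text
clock: 38.15
eef_pos: [0.536, -0.0434, 0.1852]
orientation: [180.0, 0.1, -2.9]
force: [0.9, 0.6, -0.4]
finger_gap: 0.0832
finger_force: 0.0
```

Run:
```python
from h import *
o=bot.observe();print(o['clock'],o['eef_pos'],o['orientation'],o['joint_positions'][5])
plan((.607,-.139,.19),-55.3,4,6)
im=bot.camera('scene');q=proj('scene',[(.5365,-.0425,.08)])[0].astype(int)
im2=bot.camera('top')
cv2.imwrite('pics/pile.png',cv2.resize(im[q[1]-60:q[1]+60,q[0]-80:q[0]+80],None,fx=5,fy=5,interpolation=cv2.INTER_CUBIC))
```

```text
38.15 [ 0.53598448 -0.04343207  0.18516383] [ 1.79970159e+02  7.72589080e-02 -2.91949697e+00] 74.41611380035944
[[4,[1.26,1.53,-0.08],[0,0,8.7]],[4,[1.48,1.32,-0.08],[0,0,8.7]],[4,[1.66,1.08,-0.08],[0,0,8.7]],[4,[1.81,0.82,-0.08],[0,0,8.7]],[4,[1.91,0.53,-0.08],[0,0,8.7]],[4,[1.97,0.24,-0.08],[0,0,8.7]]]
```

View pics/pile.png

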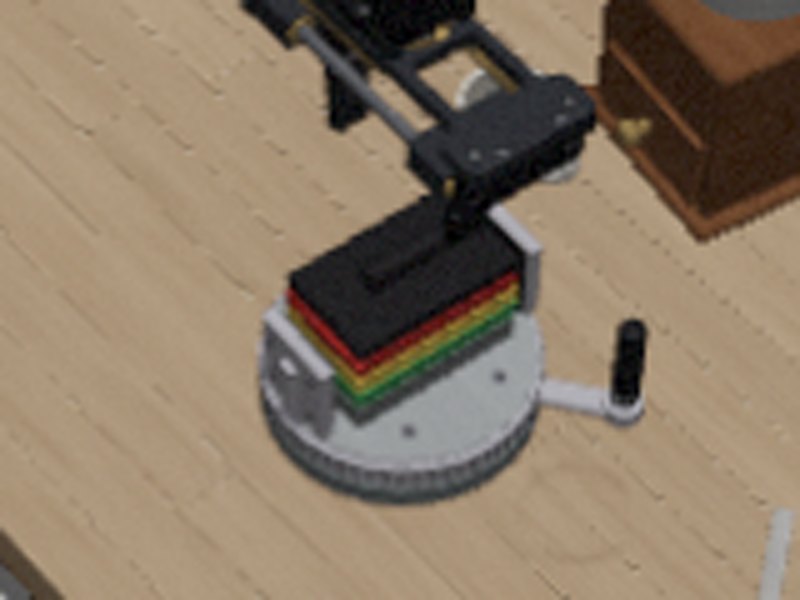

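>>> jog_arm(commands=[[8.3,[1.3,1.5,0],[0,0,8.7]],[6,[1.5,1.3,0],[0,0,8.7]],[4,[1.7,1.1,0],[0,0,8.7]],[4,[1.8,0.8,0],[0,0,8.7]],[4,[1.9,0.5,0],[0,0,8.7]],[4,[2.0,0.2,0],[0,0,8.7]],[4,[0,0,0],[0,0,0]],[4,[0,0,0],[0,0,0]]])

```text
clock: 39.25
eef_pos: [0.6083, -0.1378, 0.1839]
orientation: [180.0, 0.1, -55.0]
force: [-0.8, 0.0, 0.4]
finger_gap: 0.0402
finger_force: 0.0
```

Run:
```python
from h import *
o=bot.observe();print(o['clock'],o['eef_pos'],o['orientation'],o['joint_positions'][5])
plan((.607,-.139,.065),-55.3,4,4)
```

```text
39.25 [ 0.60825372 -0.13783549  0.18393508] [ 1.79952875e+02  5.56253675e-02 -5.50392364e+01] 32.90402606168956
[[4,[0.01,0.04,2.97],[0,0,0.1]],[4,[0.01,0.04,2.97],[0,0,0.1]],[4,[0.01,0.04,2.97],[0,0,0.1]],[4,[0.01,0.04,2.97],[0,0,0.1]]]
```

>>> jog_arm(commands=[[4,[0,0.1,3],[0,0,0]],[4,[0,0,3],[0,0,0]],[4,[0,0,3],[0,0,0]],[4,[0,0,2.8],[0,0,0]],[1.5,[0,0,0],[0,0,0]],[1.5,[0,0,0],[0,0,0]],[1.5,[0,0,0],[0,0,0]],[1.5,[0,0,0],[0,0,0]]], force=8)

```text
clock: 40.25
eef_pos: [0.608, -0.1392, 0.0679]
orientation: [-180.0, -0.1, -55.1]
force: [-2.0, -1.8, 1.9]
finger_gap: 0.0161
finger_force: 1.3
```

>>> jog_arm(commands=[[1.5,[-0.05,1.05,0],[0,0,5]],[1.5,[-0.05,1.05,0],[0,0,5]],[1.5,[-0.05,1.05,0],[0,0,5]],[1.5,[-0.05,1.05,0],[0,0,5]],[1.5,[-0.05,1.05,0],[0,0,5]],[1.5,[-0.05,1.05,0],[0,0,5]],[1.5,[-0.05,1.05,0],[0,0,5]],[1.5,[0,0,0],[0,0,0]]])

```text
clock: 41.25
eef_pos: [0.5396, -0.1623, 0.0678]
orientation: [-179.8, -0.2, -90.2]
force: [1.1, -9.7, -0.1]
finger_gap: 0.0155
finger_force: 8.0
```

>>> jog_arm(commands=[[1.5,[0.05,1.05,0],[0,0,5]],[1.5,[-0.05,1.05,0],[0,0,5]],[1.5,[-0.05,1.05,0],[0,0,5]],[1.5,[-0.05,1.05,0],[0,0,5]],[1.5,[-0.05,1.05,0],[0,0,5]],[1.5,[-0.05,1.05,0],[0,0,5]],[1.5,[0,0,0],[0,0,0]],[1.5,[0,0,0],[0,0,0]]])

```text
clock: 42.25
eef_pos: [0.4772, -0.1457, 0.0677]
orientation: [179.9, -0.1, -120.1]
force: [-4.3, -5.1, 6.1]
finger_gap: 0.0158
finger_force: 8.0
```

>>> jog_arm(commands=[[1.5,[0.05,0.42,0],[0,0,2]],[1.5,[0,0.42,0],[0,0,2]],[1.5,[0,0.31,0],[0,0,1.5]],[1.5,[0,0,0],[0,0,0]],[1.5,[0,0,0],[0,0,0]]], force=30)

```text
clock: 42.88
eef_pos: [0.4683, -0.14, 0.0677]
orientation: [-180.0, -0.1, -125.6]
force: [-2.5, -5.8, 3.9]
finger_gap: 0.0157
finger_force: 17.3
```

>>> jog_arm(commands=[[1.5,[0.05,0.21,0],[0,0,1]],[1.5,[0,0.21,0],[0,0,1]],[1.5,[0,0,0],[0,0,0]],[1.5,[0,0,0],[0,0,0]]])

```text
clock: 43.38
eef_pos: [0.4657, -0.138, 0.0677]
orientation: [-179.9, -0.0, -127.6]
force: [-1.3, -7.3, 2.5]
finger_gap: 0.0157
finger_force: 17.3
```

>>> jog_arm(commands=[[1.5,[0,0.21,0],[0,0,1]],[1.5,[0,0.21,0],[0,0,1]],[1.5,[0,0,0],[0,0,0]],[1.5,[0,0,0],[0,0,0]]])

```text
clock: 43.88
eef_pos: [0.4629, -0.1357, 0.0678]
orientation: [-179.8, 0.0, -129.6]
force: [1.1, -8.3, 0.1]
finger_gap: 0.0153
finger_force: 17.3
```

>>> jog_arm(commands=[[1.5,[0,0.21,0],[0,0,1]],[1.5,[0,0.21,0],[0,0,1]],[1.5,[0,0,0],[0,0,0]],[1.5,[0,0,0],[0,0,0]]])

```text
clock: 44.38
eef_pos: [0.4603, -0.1334, 0.0678]
orientation: [-179.7, 0.0, -131.5]
force: [2.8, -13.0, -0.5]
finger_gap: 0.0154
finger_force: 17.4
```

>>> jog_arm(commands=[[1.5,[0,0.14,0],[0,0,0.7]],[1.5,[0,0,0],[0,0,0]],[1.5,[0,0,0],[0,0,0]]])

```text
clock: 44.75
eef_pos: [0.4595, -0.1327, 0.0678]
orientation: [-179.7, 0.1, -132.2]
force: [2.2, -13.0, -2.4]
finger_gap: 0.0154
finger_force: 17.4
```

>>> jog_arm(commands=[[4,[0,0,0],[0,0,0]],[4,[0,0,0],[0,0,0]],[4,[0,0,0],[0,0,0]],[4,[0,0,-4],[0,0,0]],[4,[0,0,-5],[0,0,0]],[4,[0,0,-5],[0,0,0]],[4,[5,2,-2],[0,0,0]],[4,[5,2,0],[0,0,0]]])

```text
clock: 45.75
eef_pos: [0.3606, -0.1775, 0.2285]
orientation: [-179.8, 0.2, -132.2]
force: [0.4, -1.2, -0.8]
finger_gap: 0.0397
finger_force: 0.0
```

>>> jog_arm(commands=[[4,[0,6,0],[0,0,0]],[4,[0,6,0],[0,0,0]],[4,[0,6,0],[0,0,0]],[4,[0,0,0],[0,0,0]],[4,[0,0,0],[0,0,0]]])

```text
clock: 46.38
eef_pos: [0.2308, -0.0578, 0.2273]
orientation: [-180.0, 0.1, -132.2]
force: [0.2, 0.3, -0.2]
finger_gap: 0.0402
finger_force: 0.0
```

Run:
```python
from h import *
o=bot.observe();print(o['clock'],o['eef_pos'],o['force'])
im=bot.camera('scene');q=proj('scene',[(.5365,-.0425,.08)])[0].astype(int)
im2=bot.camera('top')
cv2.imwrite('pics/fin.png',np.hstack([cv2.resize(im[q[1]-60:q[1]+60,q[0]-60:q[0]+60],(400,400),interpolation=cv2.INTER_CUBIC),cv2.resize(ortho('top',im2,.104,.42,.66,-.16,.08,2000),(400,400))]))
```

```text
46.375 [ 0.23083434 -0.05779887  0.22733855] [ 0.15341034  0.26675806 -0.20019162]
```

View pics/fin.png

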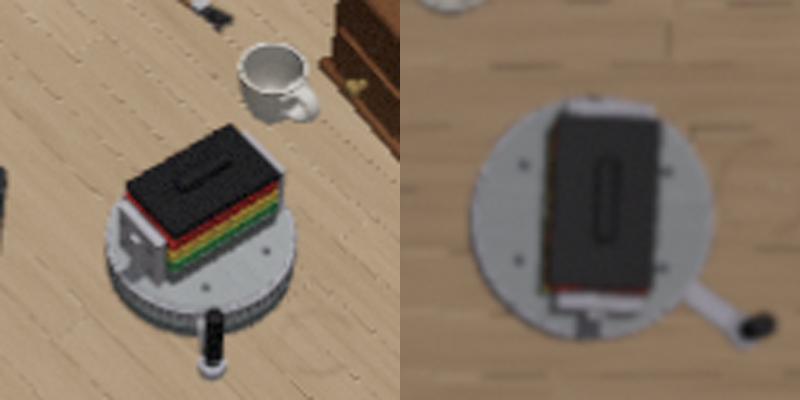

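Run:
```python
from h import *
B=(.42,.50,-.17,-.09)
for im in (cv2.imread('pics/top0.png'),bot.camera('top')):
    o=ortho('top',im,.103,*B,s=4000)
    m=cv2.inRange(cv2.cvtColor(o,cv2.COLOR_BGR2GRAY),0,60)
    c=max(cv2.findContours(m,0,2)[0],key=cv2.contourArea)
    M=cv2.moments(c);x=B[1]-M['m01']/M['m00']/4000;y=B[3]-M['m10']/M['m00']/4000
    print(x,y,cv2.contourArea(c)/16,np.degrees(np.arctan2(y+.0425,x-.5365)),np.hypot(y+.0425,x-.5365))
```

```text
0.4523458419737332 -0.12466457967777955 195.90625 -135.68536478140217 0.11761352161522955
0.4637630046583851 -0.13428642598343685 201.25 -128.39538777756326 0.1171128450945456
```

Run:
```python
from h import *
plan((.4634,-.1377,.20),-127.5,4,6)
```

```text
[[4,[-1.66,-3.74,0.45],[0,0,-0.8]],[4,[-1.6,-3.76,0.45],[0,0,-0.8]],[4,[-1.55,-3.79,0.45],[0,0,-0.8]],[4,[-1.49,-3.81,0.45],[0,0,-0.8]],[4,[-1.43,-3.83,0.45],[0,0,-0.8]],[4,[-1.38,-3.85,0.45],[0,0,-0.8]]]
```

>>> jog_arm(commands=[[4,[-1.7,-3.7,0.45],[0,0,-0.8]],[4,[-1.6,-3.8,0.45],[0,0,-0.8]],[4,[-1.5,-3.8,0.45],[0,0,-0.8]],[4,[-1.5,-3.8,0.45],[0,0,-0.8]],[4,[-1.4,-3.8,0.45],[0,0,-0.8]],[4,[-1.4,-3.9,0.45],[0,0,-0.7]],[4,[0,0,0],[0,0,0]],[4,[0,0,0],[0,0,0]]])

```text
clock: 47.52
eef_pos: [0.4624, -0.1384, 0.1983]
orientation: [179.8, -0.1, -127.9]
force: [0.3, -0.7, 0.4]
finger_gap: 0.0401
finger_force: 0.0
```

>>> jog_arm(commands=[[4,[0,0,0],[0,0,0]],[4,[0,0,0],[0,0,0]]])

```text
clock: 47.78
eef_pos: [0.4628, -0.1366, 0.2003]
orientation: [-180.0, 0.0, -127.6]
force: [0.5, -0.3, -0.2]
finger_gap: 0.04
finger_force: 0.0
```

>>> jog_arm(commands=[[4,[0,0,3.5],[0,0,0]],[4,[0,0,3.5],[0,0,0]],[4,[0,0,3.5],[0,0,0]],[4,[0,0,2.7],[0,0,0]],[1.5,[0,0,0],[0,0,0]],[1.5,[0,0,0],[0,0,0]],[1.5,[0,0,0],[0,0,0]],[1.5,[0,0,0],[0,0,0]]])

```text
clock: 48.78
eef_pos: [0.4657, -0.1373, 0.0696]
orientation: [-179.7, 0.1, -127.6]
force: [2.6, -6.8, -2.1]
finger_gap: 0.0164
finger_force: 3.1
```

>>> jog_arm(commands=[[1.5,[0,0.21,0],[0,0,1]],[1.5,[0,0.21,0],[0,0,1]],[1.5,[0,0.1,0],[0,0,0.5]],[1.5,[0,0,0],[0,0,0]],[1.5,[0,0,0],[0,0,0]]])

```text
clock: 49.4
eef_pos: [0.4623, -0.1345, 0.0696]
orientation: [-179.6, 0.2, -130.1]
force: [3.9, -7.9, -3.8]
finger_gap: 0.0154
finger_force: 17.4
```

>>> jog_arm(commands=[[1.5,[0,0.21,0],[0,0,1]],[1.5,[0,0.21,0],[0,0,1]],[1.5,[0,0,0],[0,0,0]],[1.5,[0,0,0],[0,0,0]]])

```text
clock: 49.9
eef_pos: [0.4596, -0.1321, 0.0697]
orientation: [-179.6, 0.2, -132.0]
force: [5.4, -10.1, -4.9]
finger_gap: 0.0152
finger_force: 17.4
```

>>> jog_arm(commands=[[1.5,[0,0.21,0],[0,0,1]],[1.5,[0,0.05,0],[0,0,0.2]],[1.5,[0,0,0],[0,0,0]],[1.5,[0,0,0],[0,0,0]]])

```text
clock: 50.4
eef_pos: [0.458, -0.1307, 0.0696]
orientation: [-179.5, 0.2, -133.2]
force: [7.6, -13.3, -6.1]
finger_gap: 0.0154
finger_force: 17.5
```

>>> jog_arm(commands=[[4,[0,0,0],[0,0,0]],[4,[0,0,0],[0,0,0]],[4,[0,0,0],[0,0,0]],[4,[0,0,-4],[0,0,0]],[4,[0,0,-5],[0,0,0]],[4,[0,0,-5],[0,0,0]],[4,[5,2,-2],[0,0,0]],[4,[5,2,0],[0,0,0]]])

```text
clock: 51.4
eef_pos: [0.3559, -0.1743, 0.2302]
orientation: [-179.8, 0.2, -133.3]
force: [0.1, -0.6, -0.4]
finger_gap: 0.0397
finger_force: 0.0
```

>>> jog_arm(commands=[[4,[0,6,0],[0,0,0]],[4,[0,6,0],[0,0,0]],[4,[0,6,0],[0,0,0]],[4,[0,0,0],[0,0,0]],[4,[0,0,0],[0,0,0]]])

```text
clock: 52.02
eef_pos: [0.2304, -0.0536, 0.229]
orientation: [-180.0, 0.1, -133.2]
force: [-0.2, -1.0, 0.8]
finger_gap: 0.0398
finger_force: 0.0
```

Run:
```python
from h import *
B=(.42,.50,-.17,-.09)
im2=bot.camera('top');im=bot.camera('scene')
o=ortho('top',im2,.103,*B,s=4000)
m=cv2.inRange(cv2.cvtColor(o,cv2.COLOR_BGR2GRAY),0,60)
c=max(cv2.findContours(m,0,2)[0],key=cv2.contourArea)
M=cv2.moments(c);x=B[1]-M['m01']/M['m00']/4000;y=B[3]-M['m10']/M['m00']/4000
print(x,y,np.degrees(np.arctan2(y+.0425,x-.5365)))
q=proj('scene',[(.5365,-.0425,.08)])[0].astype(int)
cv2.imwrite('pics/fin2.png',np.hstack([cv2.resize(im[q[1]-60:q[1]+60,q[0]-60:q[0]+60],(400,400),interpolation=cv2.INTER_CUBIC),cv2.resize(ortho('top',im2,.104,.42,.66,-.16,.08,2000),(400,400))]))
```

```text
0.4648167666166917 -0.1351725012493753 -127.7223590584056
```

View pics/fin2.png

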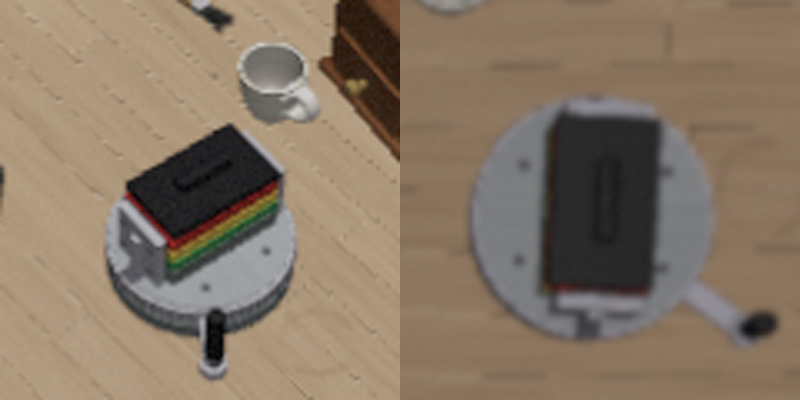

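Run:
```python
from h import *
plan((.464,-.138,.20),-127,4,6)
```

```text
[[4,[-1.67,-3.78,0.48],[0,0,-1.1]],[4,[-1.6,-3.81,0.48],[0,0,-1.1]],[4,[-1.52,-3.84,0.48],[0,0,-1.1]],[4,[-1.45,-3.87,0.48],[0,0,-1.1]],[4,[-1.38,-3.9,0.48],[0,0,-1.1]],[4,[-1.3,-3.92,0.48],[0,0,-1.1]]]
```

>>> jog_arm(commands=[[4,[-1.7,-3.8,0.4],[0,0,-1.1]],[4,[-1.6,-3.8,0.4],[0,0,-1.1]],[4,[-1.5,-3.8,0.4],[0,0,-1.1]],[4,[-1.4,-3.9,0.4],[0,0,-1.1]],[4,[-1.4,-3.9,0.4],[0,0,-1.0]],[4,[-1.3,-3.9,0.4],[0,0,-1.0]],[4,[0,0,0],[0,0,0]],[4,[0,0,0],[0,0,0]]])

```text
clock: 53.12
eef_pos: [0.4628, -0.1387, 0.2028]
orientation: [179.8, -0.1, -127.2]
force: [-0.5, -0.2, -0.1]
finger_gap: 0.0405
finger_force: 0.0
```

>>> jog_arm(commands=[[4,[0,0,3.5],[0,0,0]],[4,[0,0,3.5],[0,0,0]],[4,[0,0,3.5],[0,0,0]],[4,[0,0,2.5],[0,0,0]],[1.5,[0,0,0],[0,0,0]],[1.5,[0,0,0],[0,0,0]],[1.5,[0,0,0],[0,0,0]],[1.5,[0,0,0],[0,0,0]]])

```text
clock: 54.12
eef_pos: [0.4657, -0.1375, 0.0761]
orientation: [-179.7, 0.1, -126.9]
force: [2.9, -6.5, -2.3]
finger_gap: 0.0163
finger_force: 3.1
```

>>> jog_arm(commands=[[1.5,[0,0.21,0],[0,0,1]],[1.5,[0,0.21,0],[0,0,1]],[1.5,[0,0.21,0],[0,0,1]],[1.5,[0,0.21,0],[0,0,1]],[1.5,[0,0,0],[0,0,0]],[1.5,[0,0,0],[0,0,0]]])

```text
clock: 54.88
eef_pos: [0.4602, -0.1329, 0.0761]
orientation: [-179.6, 0.2, -130.9]
force: [4.4, -9.9, -4.1]
finger_gap: 0.0156
finger_force: 17.4
```

>>> jog_arm(commands=[[1.5,[0,0.21,0],[0,0,1]],[1.5,[0,0.05,0],[0,0,0]],[1.5,[0,0,0],[0,0,0]],[1.5,[0,0,0],[0,0,0]],[1.5,[0,-0.04,0],[0,0,0]],[1.5,[0,-0.04,0],[0,0,0]],[1.5,[0,-0.04,0],[0,0,0]],[1.5,[0,0,0],[0,0,0]]])

```text
clock: 55.88
eef_pos: [0.4589, -0.1318, 0.0761]
orientation: [-179.6, 0.2, -131.9]
force: [3.9, -8.6, -3.7]
finger_gap: 0.0154
finger_force: 17.4
```

>>> jog_arm(commands=[[1.5,[0,-0.05,0],[0,0,0]],[1.5,[0,-0.05,0],[0,0,0]],[1.5,[0,0,0],[0,0,0]],[1.5,[0,0,0],[0,0,0]]])

```text
clock: 56.38
eef_pos: [0.4594, -0.1323, 0.0761]
orientation: [-179.7, 0.2, -131.9]
force: [3.8, -7.9, -2.5]
finger_gap: 0.0151
finger_force: 17.3
```

>>> jog_arm(commands=[[1.5,[0,-0.05,0],[0,0,0]],[1.5,[0,-0.05,0],[0,0,0]],[1.5,[0,0,0],[0,0,0]],[1.5,[0,0,0],[0,0,0]]])

```text
clock: 56.88
eef_pos: [0.46, -0.1329, 0.0761]
orientation: [-179.7, 0.2, -131.9]
force: [3.5, -6.9, -1.3]
finger_gap: 0.0154
finger_force: 17.3
```

>>> jog_arm(commands=[[1.5,[0,-0.05,0],[0,0,0]],[1.5,[0,-0.05,0],[0,0,0]],[1.5,[0,0,0],[0,0,0]],[1.5,[0,0,0],[0,0,0]]])

```text
clock: 57.38
eef_pos: [0.4606, -0.1334, 0.0761]
orientation: [-179.7, 0.1, -131.8]
force: [2.7, -6.7, -1.7]
finger_gap: 0.0152
finger_force: 17.3
```

>>> jog_arm(commands=[[1.5,[0,-0.06,0],[0,0,0]],[1.5,[0,-0.06,0],[0,0,0]],[1.5,[0,0,0],[0,0,0]],[1.5,[0,0,0],[0,0,0]]])

```text
clock: 57.88
eef_pos: [0.4614, -0.134, 0.0761]
orientation: [-179.7, 0.1, -131.8]
force: [2.5, -5.1, -0.8]
finger_gap: 0.0157
finger_force: 17.3
```

>>> jog_arm(commands=[[1.5,[0,-0.06,0],[0,0,0]],[1.5,[0,-0.06,0],[0,0,0]],[1.5,[0,0,0],[0,0,0]],[1.5,[0,0,0],[0,0,0]]])

```text
clock: 58.38
eef_pos: [0.462, -0.1344, 0.0759]
orientation: [-179.8, 0.1, -131.9]
force: [2.0, -4.6, 5.0]
finger_gap: 0.0154
finger_force: 17.3
```

>>> jog_arm(commands=[[1.5,[0,-0.06,0],[0,0,0]],[1.5,[0,-0.06,0],[0,0,0]],[1.5,[0,0,0],[0,0,0]],[1.5,[0,0,0],[0,0,0]]])

```text
clock: 58.88
eef_pos: [0.4628, -0.1351, 0.0759]
orientation: [-179.8, 0.1, -131.9]
force: [1.4, -3.5, 6.9]
finger_gap: 0.0155
finger_force: 17.3
```

>>> jog_arm(commands=[[4,[0,0,0],[0,0,0]],[4,[0,0,0],[0,0,0]],[4,[0,0,0],[0,0,0]],[4,[0,0,-4],[0,0,0]],[4,[0,0,-5],[0,0,0]],[4,[0,0,-5],[0,0,0]],[4,[5,2,-2],[0,0,0]],[4,[5,2,0],[0,0,0]]])

```text
clock: 59.88
eef_pos: [0.363, -0.1824, 0.235]
orientation: [180.0, 0.0, -131.9]
force: [-0.0, -1.2, 0.1]
finger_gap: 0.0402
finger_force: 0.0
```

>>> jog_arm(commands=[[4,[0,6,0],[0,0,0]],[4,[0,6,0],[0,0,0]],[4,[0,6,0],[0,0,0]],[4,[0,0,0],[0,0,0]],[4,[0,0,0],[0,0,0]]])

```text
clock: 60.5
eef_pos: [0.2311, -0.0628, 0.2343]
orientation: [180.0, -0.0, -131.8]
force: [-0.3, 0.0, -0.3]
finger_gap: 0.0402
finger_force: 0.0
```

Run:
```python
from h import *
B=(.42,.50,-.17,-.09)
im2=bot.camera('top');im=bot.camera('scene')
o=ortho('top',im2,.103,*B,s=4000)
m=cv2.inRange(cv2.cvtColor(o,cv2.COLOR_BGR2GRAY),0,60)
c=max(cv2.findContours(m,0,2)[0],key=cv2.contourArea)
M=cv2.moments(c);x=B[1]-M['m01']/M['m00']/4000;y=B[3]-M['m10']/M['m00']/4000
print(x,y,np.degrees(np.arctan2(y+.0425,x-.5365)))
old=cv2.imread('pics/fin2.png')
new=np.hstack([cv2.resize(im[178:298,0:1],(1,1)).repeat(0,1)]) if 0 else None
q=proj('scene',[(.5365,-.0425,.08)])[0].astype(int)
n=np.hstack([cv2.resize(im[q[1]-60:q[1]+60,q[0]-60:q[0]+60],(400,400),interpolation=cv2.INTER_CUBIC),cv2.resize(ortho('top',im2,.104,.42,.66,-.16,.08,2000),(400,400))])
print('diff to last view',(cv2.absdiff(n,old).max(2)>40).sum())
```

```text
0.4633958365261813 -0.13382591315453385 -128.6764195432383
diff to last view 1368
```

```bash
python3 -c "
from plant import bot
print(bot.sign_off())"
```

```text
the job is handed in; nothing more can be done
None
```

I put the sifter back together and handed it in: pan, green, yellow, red and the ridge-up lid are stacked square and gripped by both jaws, with the sleeve at about 1.3 rad, close to the 1.28 lower end of the firm range. The blue sieve was not out, the lid was knocked aside during the run and I picked it up from its new place, and the cup, scoop and brush were left alone.

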